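Fetch the drill chuck from behind the cans and press it onto its tapered arbor

ROBOT

A 6-joint arm with a two-finger parallel gripper is mounted at the origin on the work surface. World frame = base frame: x ahead of the robot, y to its left, z up, the work surface at z = 0. Lengths are in m, angles in rad, forces in N, time in s.
With the tool pointing down it reaches from about 0.3 to 0.85 m from the base axis. Payload 5.4 kg.
Tool frame: the origin (TCP) lies on the centre line of the jaws, within the pads' length; the fingertips stand 11 mm ahead of it and the grasp point (between the pads) lies 8 mm behind it; x points along the fingers, y is the direction in which the jaws open and shut, and the axes are right-handed (so a half turn about x gives the same grasp; the last joint's range is limited). The gripper opens to 85 mm and grips with 20 to 120 N. Pads are 22 mm wide; open, the fingers measure 114 mm over their backs; the gripper's body (76 mm by 85 mm) begins 54 mm behind the grasp point. The pads swing forward as they close: fully open they stand 13 mm farther back than shut.
Start: joints at [-1.505, 0.158, 1.597, -0, 1.386, -0.21], TCP at [0.157, -0.553, 0.242] pointing down, gripper open.
Joint ranges: [-2.91, 2.91], [-0.94, 2.29], [0.18, 2.7], [-1.29, 4.43], [0.17, 2.64], [-3, 3]. Speed limits (rad/s): [2.57, 2.57, 3.14, 3.14, 3.14, 3.14].

INTERFACE

Orientations are given as [roll, pitch, yaw] about the fixed x, y, z axes, in that order (R = Rz(yaw) Ry(pitch) Rx(roll)).
In Python, from plant import read_state, snapshot, job_done, regions_of, pinpoint gives the robot as it stands. The module is installed in compiled form; this text tells all that it offers.
- The arm moves only by the tool apply_moves, never from a script. Its argument "plan" is a list of rows, each an object with "offset": the shift along the tool's x, y, z in cm, a list of three; "rot": the turn, a rotation vector about the tool's x, y, z in degrees, a list of three; "grip": the closure in counts, from 0 (fully open) to 255 (shut). In form: [{"offset": [dx, dy, dz], "rot": [wx, wy, wz], "grip": grip}, ...]. A call has 1 to 20 rows; each row shifts and turns the commanded pose from where the row before left it, along the tool's axes as they then stand; what a row does not reach is not made up. A row lasts 1/10 s, in which the tool goes at most 50 mm and 8.59 degrees, less where a joint would pass 70% of its speed; a pose out of reach is approached as far as the arm can. A call is refused whole if a number of a shift passes 5 or a number of a turn 8.59, either way. A call with a gripper value outside its range is refused whole. The fingers move at their own pace and stop on an object; "squeeze" is the grip in N (left out, the last holds). Time passes only in rows, so rows that do not move let the fingers close. It gives the time, the measured TCP pose, the force and the opening at its end, in the units of the state.
- read_state(): the state, without advancing time (a new reading comes with each control period).
- snapshot(name): name is "scene" or "top" or "wrist"; returns a dict with "img" (480x640x3 uint8, red, green, blue), "fov_y" (degrees; the focal length in pixels is half the picture's height over the tangent of half this angle, whatever the lens; pixels are square), "cx", "cy" (the principal point, pixels), "position" and "orientation" of the camera in the world; the wrist camera has in their place "mount" (4x4, takes a point from camera to tool coordinates, whose origin is the TCP and whose axes are the tool frame's). Camera axes: x right, y down, z forward; pixel columns grow to the right and rows downward; lengths in m; the calibration is good to about 2 mm. A picture is of the moment at which its call begins: read the wrist's pose just before it. There is no depth.
- job_done(): hands the job in, once; it reports no verdict.
Trained networks look in the newest picture that a camera, given by its name, has taken for a name from the list of things; names that differ only in an ending like _2 or _b are one class to them, and where a whole thing is asked for, a point or a joint stands for the part that bears it (a point fixed in the world has none). Each returns a list of dicts, best first, with "conf" (0 to 1); they miss things now and then, are a little off and sometimes report something else, mostly with a low value. They report only what shows in the picture. A call takes as long as a camera call.
- regions_of(camera, name): "mask" (480x640 bool, what is visible of it) and "rect" ([left, top, right, bottom] in pixels, round what is visible of it).
- pinpoint(camera, name): "location" ([column, row] in pixels: a listed point, or the origin of a listed thing).
The state is a dict: "time": time; "joints": joint angles; "dq": joint speeds; "joint_torque": joint torques, N m; "ee_pos": TCP position; "orientation": TCP orientation; "force": force on the tool from outside, world axes, zero at the start; "wrist_torque": the same for the moment, N m; "opening": opening from 0.0 (shut) to 1.0 (fully open).
Only numpy, scipy, OpenCV 4.12 (cv2) and the standard library are available. Lean on these libraries where they do the work, as an engineer would, in place of code of your own. Each camera call takes 0.05 s, during which the arm holds its last target.

TASK

Clear the round spray can and the square tin off their rubber pads into the shallow steel side tray, both standing upright, then fetch the drill chuck that stands close behind them and press it firmly down onto the tapered arbor until it is fully home. After that put both containers back upright on the middle of their own pads, the round can on the round pad and the square tin on the square pad. Leave the brass bush and the steel nut where they are, and do not tip the can or the tin over.

Things in the scene. Friction and masses are not known exactly. Their poses are not given: they have to be found in the camera images.
- can_center (a point): Grey metal spray can, upright: 48 mm diameter, straight to 105 mm up, narrower 34 mm cap above, 130 mm high in all. Point: on its axis, half-way up (65 mm). About 0.3 kg. Grip it about 25 mm above this point, over the top of the lower chuck, with one finger nearer the robot and one beyond (the tin stands about 26 mm beside it).
- tin_center (a point): Grey square metal tin, upright: 44 x 44 mm, body 112 mm high, 26 mm round screw cap on top, 130 mm in all. Point: on its axis, half-way up (65 mm above its underside); x and y point to the flat sides, z up. About 0.33 kg. Grip it across two flat sides about 25 mm above this point, as the can.
- chuck_center (a point): Steel drill chuck, jaws up, tapered bore open underneath: 44 mm diameter to 40 mm up, narrowing to a flat 30 mm nose, 58 mm high. Point: on its axis, half-way up (29 mm). Bore mouth 25 mm, 48 mm deep. About 0.26 kg. Stands on the board about 63 mm (centre to centre) behind can and tin: too close for a gripper until they are gone.
- round_pad: Round black rubber pad, 60 mm diameter, 3 mm thick, fixed on the board: the can's place; the can stands on it at the start. Origin at the centre of its underside (8 mm above the bench); top 3 mm higher.
- square_pad: Square black rubber pad, 54 x 54 mm, 3 mm thick, fixed on the board: the tin's place, the tin stands on it at the start. Origin at the centre of its underside (8 mm above the bench); top 3 mm higher; x, y along its sides. The two pads lie 72 mm apart, 52 mm nearer the robot than the chuck, left and right of it.
- tray: Shallow dark steel side tray, fixed, 150 mm (its x) by 160 mm (its y), rim 12 mm high and 3 mm thick, floor 3 mm thick, empty at the start, on the left or the right of the board. Origin at the centre of its underside on the bench. Both containers fit side by side, about 74 mm apart along its y.
- arbor_seat (a point): Tapered steel arbor, upright on a fixed dark block (80 x 80 x 30 mm) across the board from the tray. Cone 26 mm in diameter at its foot, 12 mm at its top, 45 mm tall, oiled. Point: on its axis at the cone's foot, 34 mm above the bench. Fully home, the chuck's underside is about 2 mm above this point (centre 31 mm above). A push of 10 to 20 N presses it on.
- bush_center (a point): Brass bush (bystander), a ring of 32 mm outer diameter, 28 mm high, loose on the far left part of the board. The point is its centre. To be left alone.
- nut_center (a point): Large dark steel nut (bystander), 22 mm across, 14 mm high, loose on the far right part of the board. The point is its centre. To be left alone.

How it is judged:
On the way, in this order (a step that is already met when the one before it is completed fails the run):
1. the can and the tin both stand upright, released, in the side tray, and the chuck has not yet been taken (x of can_center in the frame of tray between -0.065 and 0.065 m and y of can_center in the frame of tray between -0.07 and 0.07 m and z of each of can_center, tin_center in the frame of tray below 0.075 m and angle between each of can_center, tin_center's own z axis and vertical below 0.12 rad and linear speed of each of can, tin below 0.02 m/s and contact force between the fingers and can below 0.2 N and x of tin_center in the frame of tray between -0.065 and 0.065 m and y of tin_center in the frame of tray between -0.07 and 0.07 m and contact force between the fingers and tin below 0.2 N and distance of chuck_center from where it was at the start of the episode below 0.02 m), for 0.2 s.
2. the chuck is pressed onto the arbor with more than 7 N until it is home, while the can and the tin still stand in the tray (horizontal distance between chuck_center and arbor_seat below 0.004 m and z of chuck_center in the frame of arbor_seat below 0.034 m and angle between chuck_center's own z axis and vertical below 0.06 rad and contact force between chuck and arbor above 7 N and x of can_center in the frame of tray between -0.065 and 0.065 m and y of can_center in the frame of tray between -0.07 and 0.07 m and z of each of can_center, tin_center in the frame of tray below 0.075 m and angle between each of can_center, tin_center's own z axis and vertical below 0.12 rad and linear speed of each of can, tin below 0.02 m/s and contact force between the fingers and can below 0.2 N and x of tin_center in the frame of tray between -0.065 and 0.065 m and y of tin_center in the frame of tray between -0.07 and 0.07 m and contact force between the fingers and tin below 0.2 N), for 0.1 s.
At the end, for the whole second after the job is handed in: The chuck sits home on the arbor (axes within 4 mm, its underside at most 5 mm above the foot of the cone, upright within 0.06 rad); the can stands upright on the round pad and the tin on the square pad, each within 14 mm of the pad's centre; everything is released and at rest (horizontal distance between chuck_center and arbor_seat below 0.004 m and z of chuck_center in the frame of arbor_seat below 0.034 m and angle between chuck_center's own z axis and vertical below 0.06 rad and linear speed of each of chuck, can, tin below 0.02 m/s and contact force between the fingers and chuck below 0.2 N and horizontal distance between can_center and round_pad below 0.014 m and z of can_center in the frame of round_pad below 0.073 m and angle between each of can_center, tin_center's own z axis and vertical below 0.1 rad and contact force between the fingers and can below 0.2 N and horizontal distance between tin_center and square_pad below 0.014 m and z of tin_center in the frame of square_pad below 0.073 m and contact force between the fingers and tin below 0.2 N); the robot touches nothing.
It fails at once if the can or the tin is tipped over (angle between any of can_center, tin_center's own z axis and vertical above 0.6 rad).
It fails at once if the bush or the nut is moved more than 20 mm (distance of any of bush_center, nut_center from where it was at the start of the episode above 0.02 m).
It also fails if it takes over 131 s, if anything falls off the work surface, if the arm or the gripper's body presses on something with over 40 N, if the wrist force passes 120 N, or if a joint passes its speed limit or range.

## Working session

There is one attempt and no reset: what is moved stays moved. The work goes in short steps, Python scripts to look and compute and a tool call to move; the robot and the scene stay as the last step left them, time stands still between calls to the robot, and variables do not carry over. Pictures are saved under pics/ and viewed, and the job is handed in when it is done.

Besides the shell and the picture viewer there is one more tool, called after "Request:" as a command line: name --argument value ..., lists and objects as JSON in quotes. apply_moves: Moves the arm, as the interface text tells. Its arguments: {"type":"object","properties":{"plan":{"type":"array","items":{"type":"object","properties":{"offset":{"type":"array","items":{"type":"number"}},"rot":{"type":"array","items":{"type":"number"}},"grip":{"type":"number"}}}},"squeeze":{"type":"number"}},"required":["plan"]}

```bash
mkdir -p pics; python3 - <<'E'
from plant import *
import cv2
print(read_state())
for c in ("scene","top","wrist"):
    s=snapshot(c); cv2.imwrite(f"pics/a_{c}.png",s["img"][:,:,::-1])
    print(c,{k:v for k,v in s.items() if k!="img"})
    for n in ["can_center","tin_center","chuck_center","round_pad","square_pad","tray","arbor_seat","bush_center","nut_center"]:
        print(n,[(r["location"],round(r["conf"],2)) for r in pinpoint(c,n)][:2])
E
```

```text
{'time': 0.0, 'joints': array([-1.50511866e+00,  1.59063977e-01,  1.59820785e+00, -3.82330645e-05,
        1.38620119e+00, -2.10088341e-01]), 'dq': array([-0.00014449, -0.00086907,  0.00075205,  0.00071407, -0.00110249,
       -0.0002265 ]), 'joint_torque': array([-9.64911706e-04, -3.96006560e+01, -3.31432092e+01, -4.57072247e-04,
        8.59213178e-03, -8.55058829e-06]), 'ee_pos': array([ 0.15650019, -0.55269826,  0.2413207 ]), 'orientation': array([-1.76090698,  1.56891559,  1.65645873]), 'force': array([-0.08325645,  0.21445143,  0.56982603]), 'wrist_torque': array([ 0.02797991, -0.02135673, -0.01856125]), 'opening': 0.9997672255455576}
scene {'fov_y': 50.752327613432335, 'cx': 319.775772533551, 'cy': 240.10167146649874, 'position': array([1.09691012, 0.29795822, 0.79702451]), 'orientation': array([-2.45715613, -0.01188632,  2.09995038])}
can_center [([365.4, 216.3], 0.73)]
tin_center [([336.2, 201.4], 0.57)]
chuck_center [([331.9, 240.5], 0.82)]
round_pad [([360.5, 240.7], 0.54)]
square_pad [([337.0, 226.0], 0.44)]
tray [([478.1, 287.8], 0.96)]
arbor_seat []
bush_center [([324.5
[... 508 characters left out ...]
, 0.63)]
arbor_seat [([481.8, 268.9], 0.88)]
bush_center [([313.9, 210.6], 0.51), ([306.7, 271.8], 0.31)]
nut_center [([354.9, 226.4], 0.46)]
wrist {'fov_y': 62.47366155509788, 'cx': 319.77431643710145, 'cy': 231.9452810471169, 'mount': array([[ 1.06794562e-03, -2.76822392e-01,  9.60920508e-01,
        -1.31924583e-01],
       [ 9.99999427e-01,  2.30791911e-04, -1.04489043e-03,
         7.36657804e-04],
       [ 6.74763866e-05,  9.60921074e-01,  2.76822480e-01,
        -7.19956600e-02],
       [ 0.00000000e+00,  0.00000000e+00,  0.00000000e+00,
         1.00000000e+00]])}
can_center []
tin_center []
chuck_center []
round_pad []
square_pad []
tray []
arbor_seat []
bush_center []
nut_center []
```

View pics/a_scene.png

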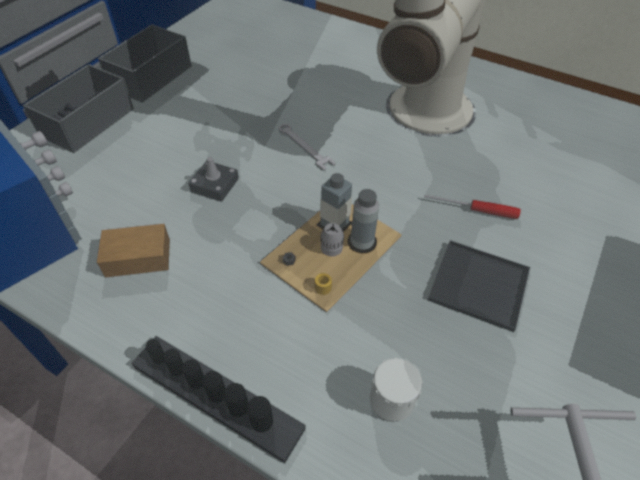

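View pics/a_top.png

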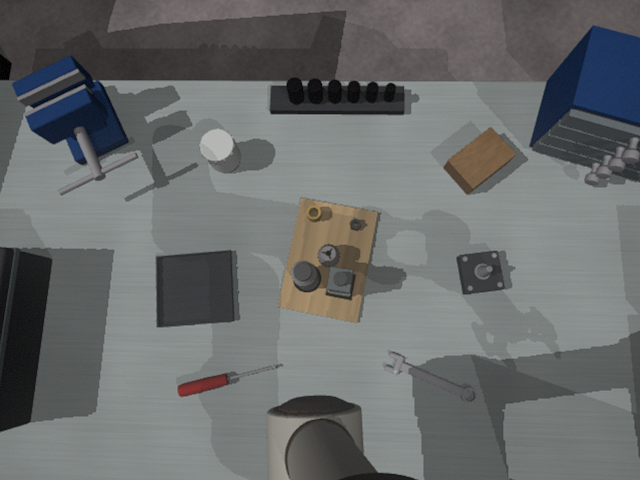

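View pics/a_wrist.png

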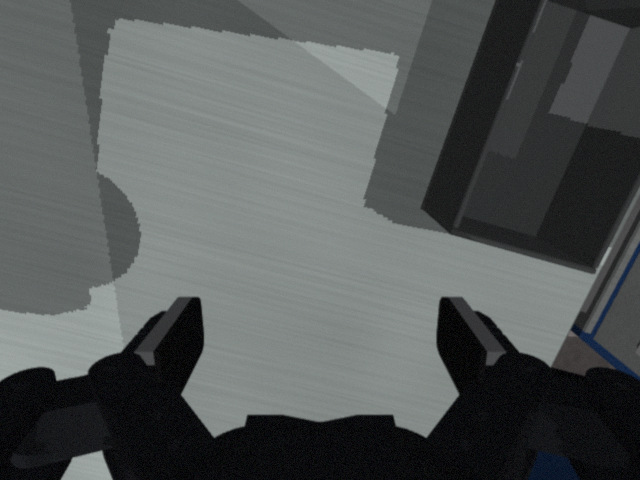

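The pictures show the board in the middle, with the can at scene (365,216), tin at (336,201) and chuck at (332,240). The tray is at (478,288) and the arbor at (211,165) on its block. In the top view the tray is on the image left, which is +y. Next I'll triangulate.

```bash
cat > h.py <<'E'
from plant import *
import numpy as np, cv2
from scipy.spatial.transform import Rotation as R
def rot(rpy): return R.from_euler('xyz',rpy).as_matrix()
def cam(name):
    st=read_state(); s=snapshot(name)
    f=240/np.tan(np.radians(s["fov_y"]/2))
    if name=="wrist":
        T=np.eye(4);T[:3,:3]=rot(st["orientation"]);T[:3,3]=st["ee_pos"];T=T@s["mount"]
        P,O=T[:3,3],T[:3,:3]
    else: P,O=s["position"],rot(s["orientation"])
    return dict(img=s["img"],f=f,cx=s["cx"],cy=s["cy"],P=P,O=O)
def ray(c,uv):
    d=c["O"]@np.array([(uv[0]-c["cx"])/c["f"],(uv[1]-c["cy"])/c["f"],1.]); return d
def onz(c,uv,z):
    d=ray(c,uv); return c["P"]+d*(z-c["P"][2])/d[2]
def proj(c,X):
    X=np.atleast_2d(X); p=(X-c["P"])@c["O"]; return np.c_[c["cx"]+c["f"]*p[:,0]/p[:,2],c["cy"]+c["f"]*p[:,1]/p[:,2]]
def save(c,n): cv2.imwrite("pics/"+n,c["img"][:,:,::-1])
def tri(cs,uvs):
    A=np.zeros((3,3));b=np.zeros(3)
    for c,u in zip(cs,uvs):
        d=ray(c,u);d/=np.linalg.norm(d);M=np.eye(3)-np.outer(d,d);A+=M;b+=M@c["P"]
    return np.linalg.solve(A,b)
def tool(): 
    st=read_state();return st["ee_pos"],rot(st["orientation"])
Z=dict(can_center=.076,tin_center=.076,chuck_center=.037,round_pad=.008,square_pad=.008,tray=0.,arbor_seat=.034,bush_center=.022,nut_center=.015)
E
python3 - <<'E'
from h import *
np.set_printoptions(precision=4,suppress=True)
p,Rt=tool();print(Rt)
cs={n:cam(n) for n in("scene","top")}
for n,c in cs.items():
    for t in Z:
        print(n,t,[(onz(c,r["location"],Z[t]),round(r["conf"],2)) for r in pinpoint(n,t)][:2])
    for t in ["can_center","tin_center","chuck_center","tray"]:
        r=regions_of(n,t)
        if r: print(n,t,r[0]["rect"],round(r[0]["conf"],2),r[0]["mask"].sum())
    i=c["img"]
    x0,y0=(250,160) if n=="scene" else (260,180)
    cv2.imwrite(f"pics/b_{n}.png",cv2.resize(i[y0:y0+150,x0:x0+180],None,fx=4,fy=4,interpolation=cv2.INTER_CUBIC)[:,:,::-1])
E
```

```text
[[-0.      0.2723 -0.9622]
 [ 0.     -0.9622 -0.2723]
 [-1.     -0.      0.    ]]
scene can_center [(array([0.496 , 0.0519, 0.076 ]), 0.65)]
scene tin_center [(array([ 0.4938, -0.0109,  0.076 ]), 0.65)]
scene chuck_center [(array([0.5445, 0.0111, 0.037 ]), 0.6), (array([0.5099, 0.004 , 0.037 ]), 0.44)]
scene round_pad [(array([0.5005, 0.0531, 0.008 ]), 0.63), (array([0.4377, 0.0309, 0.008 ]), 0.28)]
scene square_pad [(array([ 0.4875, -0.0136,  0.008 ]), 0.6), (array([ 0.4941, -0.3242,  0.008 ]), 0.47)]
scene tray [(array([0.4679, 0.293 , 0.    ]), 0.75)]
scene arbor_seat [(array([ 0.5176, -0.2957,  0.034 ]), 0.92), (array([0.5366, 0.0071, 0.034 ]), 0.26)]
scene bush_center [(array([0.6336, 0.044 , 0.022 ]), 0.67), (array([0.4492, 0.0284, 0.022 ]), 0.37)]
scene nut_center [(array([ 0.6104, -0.0394,  0.015 ]), 0.59)]
scene can_center [349.8, 189.5, 377.8, 249.2] 0.66 1391
scene tin_center [321.3, 175.0, 351.8, 229.4] 0.73 1453
scene chuck_center [319.5, 223.5, 345.3, 255.8] 0.9 645
scene tray [427.8, 239.5, 529.6, 333.8] 0.62 5882
top can_center [(array([0.497 , 0.0467, 0.076 ]), 0.8)]
top tin_center [(array([ 0.479, -0.015,  0.076]), 0.62)]
top chuck_center [(array([0.5411, 0.0117, 0.037 ]), 0.72), (array([ 0.5168, -0.3009,  0.037 ]), 0.4)]
top round_pad [(array([ 0.4856, -0.0182,  0.008 ]), 0.59), (array([0.4946, 0.0539, 0.008 ]), 0.46)]
top square_pad [(array([0.4926, 0.057 , 0.008 ]), 0.47), (array([ 0.4809, -0.0125,  0.008 ]), 0.4)]
top tray [(array([0.4639, 0.2938, 0.    ]), 0.62)]
top arbor_seat [(array([ 0.5116, -0.3   ,  0.034 ]), 0.61)]
top bush_center [(array([0.6313, 0.0405, 0.022 ]), 0.56), (array([ 0.617 , -0.0432,  0.022 ]), 0.31)]
top nut_center [(array([ 0.6189, -0.0492,  0.015 ]), 0.44)]
top can_center [295.4, 262.0, 317.4, 291.8] 0.83 619
top tin_center [327.4, 269.0, 355.2, 295.4] 0.64 642
top chuck_center [317.9, 245.1, 341.0, 267.0] 0.61 390
top tray [155.4, 252.2, 235.1, 324.9] 0.9 5445
```

```bash
ls pics
```

```text
a_scene.png
a_top.png
a_wrist.png
b_scene.png
b_top.png
```

View pics/b_top.png

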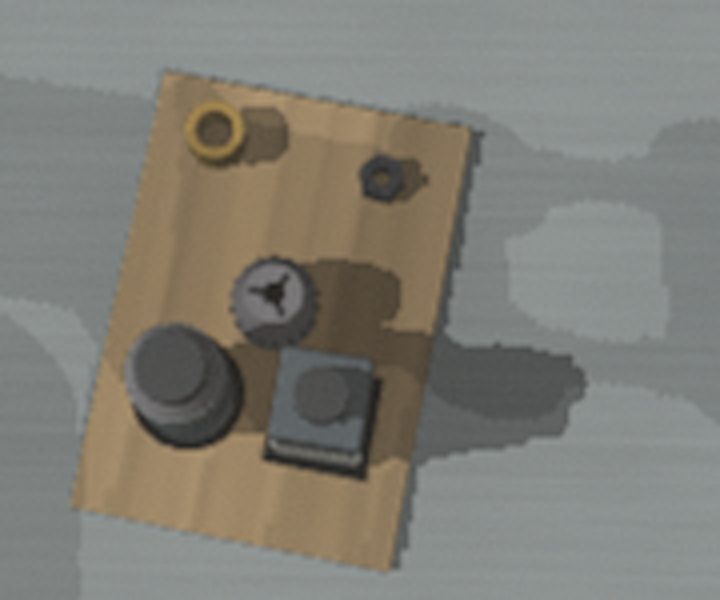

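View pics/b_scene.png

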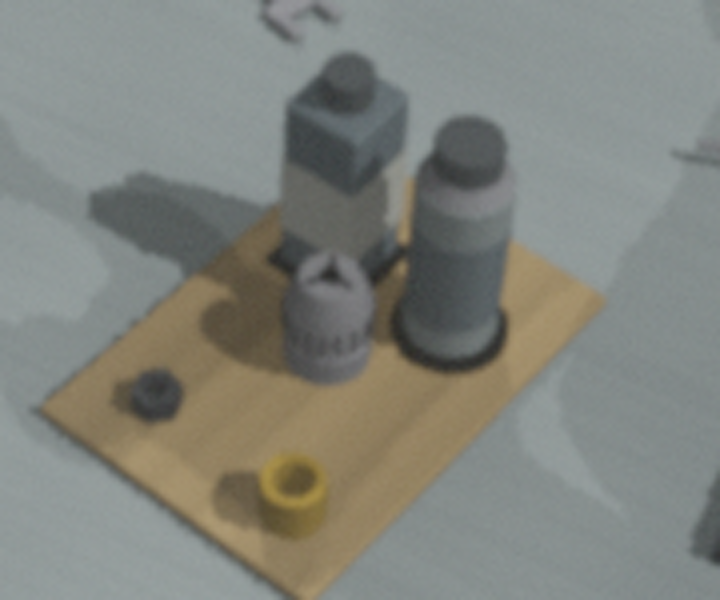

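```bash
python3 - <<'E'
from h import *
np.set_printoptions(precision=4,suppress=True)
cs={n:cam(n) for n in("scene","top")}
T=lambda x,y:(260+x/4,180+y/4)
S=lambda x,y:(250+x/4,160+y/4)
b=[onz(cs["top"],T(*q),.008)[:2] for q in [(165,72),(472,130),(390,570),(75,507)]]
print(np.array(b))
for i in range(4):
    d=b[(i+1)%4]-b[i];print(np.linalg.norm(d),np.degrees(np.arctan2(d[1],d[0])))
for n,t,s,z in [("can",T(170,366),S(472,138),.141),("tin",T(322,393),S(350,72),.141),("chuck",T(272,292),S(331,268),.066),("tinbody",T(329,393),S(347,110),.123)]:
    print(n,onz(cs["top"],t,z),onz(cs["scene"],s,z),tri([cs["top"],cs["scene"]],[t,s]))
# tin top corners in top view z=.123
q=[onz(cs["top"],T(*p),.123)[:2] for p in[(283,347),(377,362),(362,455),(268,440)]]
for i in range(4):
    d=q[(i+1)%4]-q[i];print(np.linalg.norm(d),np.degrees(np.arctan2(d[1],d[0])))
print(np.mean(q,0))
for n,k in(("top","top"),("scene","scene")):
    regions_of
    r=regions_of(n,"tray")[0]["mask"].astype(np.uint8)
    cnt=max(cv2.findContours(r,0,2)[0],key=cv2.contourArea)
    pts=cv2.boxPoints(cv2.minAreaRect(cnt)) if n=="top" else cv2.approxPolyDP(cnt,6,True)[:,0]
    w=[onz(cs[n],p,.008 if n=='top' else .008)[:2] for p in pts]; print(n,np.array(w),np.mean(w,0))
c=cs["top"]["img"]
cv2.imwrite("pics/c1.png",np.hstack([cv2.resize(c[235:335,145:245],None,fx=4,fy=4,interpolation=2),cv2.resize(c[235:310,445:520],(400,400),interpolation=2)])[:,:,::-1])
c=cs["scene"]["img"]
cv2.imwrite("pics/c2.png",np.hstack([cv2.resize(c[235:335,425:535],None,fx=4,fy=4,interpolation=2),cv2.resize(c[140:220,180:250],(350,400),interpolation=2)])[:,:,::-1])
E
```

```text
[[ 0.6697  0.0733]
 [ 0.6399 -0.0929]
 [ 0.4067 -0.0514]
 [ 0.435   0.1124]]
0.16880812685998386 -100.18272090949037
0.23681996044162723 169.91242553046644
0.16620105512443156 80.2031165701384
0.23795780918396778 -9.459368883726281
can [0.4942 0.0542 0.141 ] [0.4941 0.0556 0.141 ] [0.494  0.0548 0.1405]
tin [ 0.4833 -0.0152  0.141 ] [ 0.4851 -0.0126  0.141 ] [ 0.4832 -0.0144  0.1386]
chuck [0.5409 0.0107 0.066 ] [0.537  0.0093 0.066 ] [0.5402 0.0107 0.0701]
tinbody [ 0.4852 -0.0184  0.123 ] [ 0.4915 -0.0098  0.123 ] [ 0.485  -0.016   0.1147]
0.04415205264851015 -97.98170995822991
0.04351286857750224 171.57474262697215
0.04374862533475843 82.20915062438884
0.043657348662379275 -7.894009633621855
[ 0.4815 -0.0154]
top [[0.5436 0.3871]
 [0.5522 0.2185]
 [0.3959 0.2038]
 [0.3867 0.3671]] [0.4696 0.2941]
scene [[0.4035 0.2078]
 [0.559  0.2247]
 [0.5401 0.3782]
 [0.3885 0.3643]] [0.4727 0.2937]
```

View pics/c1.png

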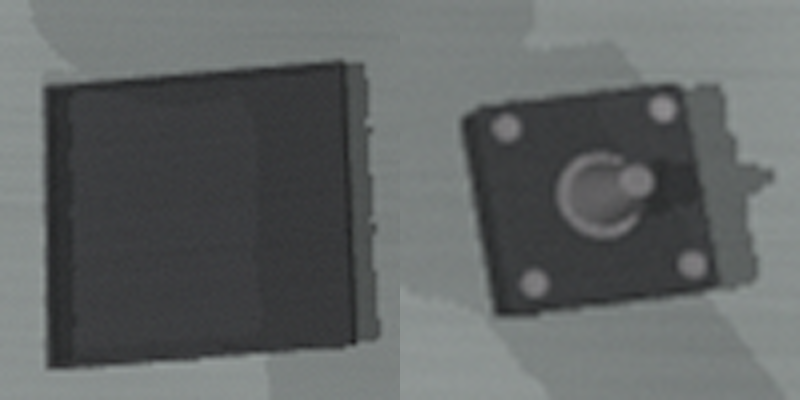

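View pics/c2.png

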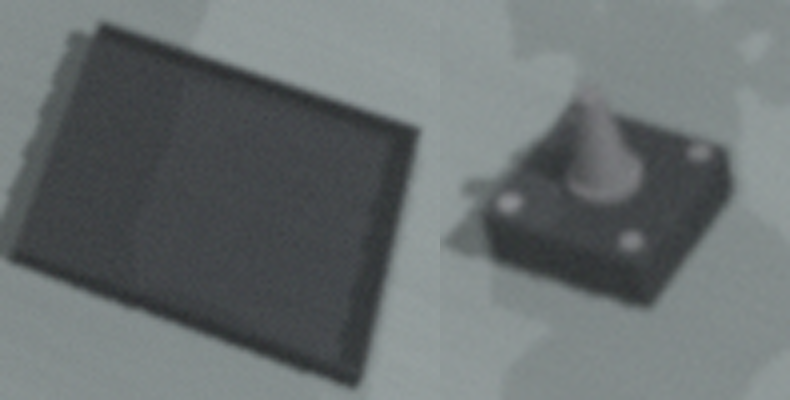

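Request:
apply_moves --plan '[{"offset": [0,0,0],"rot": [-8.15,0,0],"grip": 0},{"offset": [0,0,0],"rot": [-8.15,0,0],"grip": 0},{"offset": [0,0,0],"rot": [-8.15,0,0],"grip": 0},{"offset": [0,0,0],"rot": [-8.15,0,0],"grip": 0},{"offset": [0,0,0],"rot": [-8.15,0,0],"grip": 0},{"offset": [0,0,0],"rot": [-8.15,0,0],"grip": 0},{"offset": [0,0,0],"rot": [-8.15,0,0],"grip": 0},{"offset": [0,0,0],"rot": [-8.15,0,0],"grip": 0}]' --squeeze 30

```text
time: 3.9
ee_pos: [0.1566, -0.5533, 0.2423]
orientation: [-1.705, 1.571, 2.857]
force: [-0.1, 0.8, -0.5]
opening: 1.002
```

Request:
apply_moves --plan '[{"offset": [0,1.7,-4.66],"rot": [0,0,0],"grip": 0},{"offset": [0,1.7,-4.66],"rot": [0,0,0],"grip": 0},{"offset": [0,1.7,-4.66],"rot": [0,0,0],"grip": 0},{"offset": [0,1.7,-4.66],"rot": [0,0,0],"grip": 0},{"offset": [0,1.7,-4.66],"rot": [0,0,0],"grip": 0},{"offset": [0,1.7,-4.66],"rot": [0,0,0],"grip": 0},{"offset": [0,1.7,-4.66],"rot": [0,0,0],"grip": 0},{"offset": [0,1.7,-4.66],"rot": [0,0,0],"grip": 0},{"offset": [0,1.7,-4.66],"rot": [0,0,0],"grip": 0},{"offset": [0,1.7,-4.66],"rot": [0,0,0],"grip": 0},{"offset": [0,1.7,-4.66],"rot": [0,0,0],"grip": 0},{"offset": [0,1.7,-4.66],"rot": [0,0,0],"grip": 0},{"offset": [0,1.7,-4.66],"rot": [0,0,0],"grip": 0},{"offset": [0,1.7,-4.66],"rot": [0,0,0],"grip": 0},{"offset": [0,0,0],"rot": [0,0,0],"grip": 0},{"offset": [0,0,0],"rot": [0,0,0],"grip": 0}]'

```text
time: 5.5
ee_pos: [0.4937, 0.0547, 0.2421]
orientation: [-0.926, 1.57, -2.651]
force: [-0.1, -0.6, 0.2]
opening: 1.001
```

```bash
cat >> h.py <<'E'
def go(x,y,z,yaw=None):
    "offset in tool axes (cm) to TCP target"
    p,Rt=tool(); d=Rt.T@(np.array([x,y,z])-p)*100
    yw=np.degrees(np.arctan2(Rt[1,1],Rt[0,1]))
    print("TCP",p.round(4),"yaw",round(yw,2),"down",Rt[2,0].round(4),"offset cm",d.round(2),"rotx" , None if yaw is None else round(-(yaw-yw),2))
E
python3 - <<'E'
from h import *
np.set_printoptions(precision=4,suppress=True)
go(.494,.055,.093,-9)
c=cam("wrist");save(c,"d_w.png")
print(proj(c,[[.494,.055,.141],[.483,-.0145,.141],[.5405,.0105,.066]]))
for t in["can_center","tin_center","chuck_center"]: print(t,[(onz(c,r["location"],Z[t]),round(r["conf"],2)) for r in pinpoint("wrist",t)][:2])
t=cam("top")
print("tray top",np.array([onz(t,(145+x/4,235+y/4),.012)[:2] for x,y in[(45,85),(345,62),(355,342),(50,368)]]))
t=cam("scene")
print("tray sc",np.array([onz(t,(425+x/4,235+y/4),.012)[:2] for x,y in[(100,22),(418,130),(360,385),(10,258)]]))
E
```

```text
TCP [0.4937 0.0547 0.2421] yaw -8.85 down -1.0 offset cm [14.91  0.04 -0.04] rotx 0.15
[[317.5385 236.7347]
 [317.4436 338.1808]
 [382.2673 253.2623]]
can_center []
tin_center [(array([ 0.4867, -0.0159,  0.076 ]), 0.6)]
chuck_center [(array([0.5428, 0.0085, 0.037 ]), 0.95)]
tray top [[0.5355 0.379 ]
 [0.5509 0.2184]
 [0.4046 0.2041]
 [0.3875 0.3626]]
tray sc [[0.4058 0.2077]
 [0.3904 0.3644]
 [0.5416 0.381 ]
 [0.5591 0.2231]]
```

View pics/d_w.png

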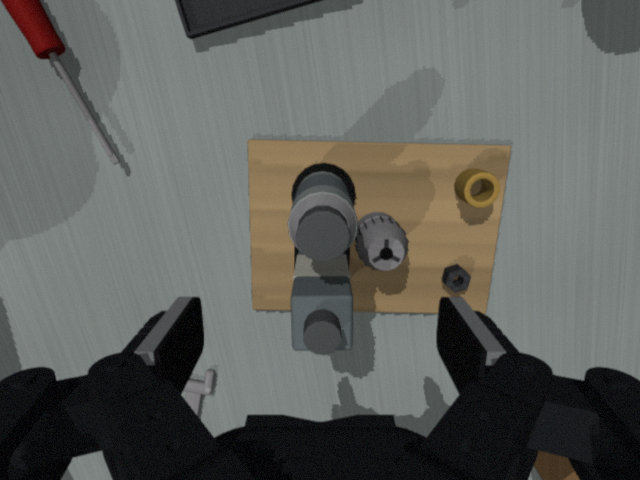

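The wrist view shows the can cap at (324,233), tin cap at (322,332) and chuck nose at (387,253). The board lies square to the gripper. I'll use this to refine the positions.

```bash
python3 - <<'E'
from h import *
np.set_printoptions(precision=4,suppress=True)
c=cam("wrist")
for n,uv,z in[("can",(324,233),.141),("tin",(322,332),.141),("chuck",(387,253),.066),("pad",(323.5,197),.011)]: print(n,onz(c,uv,z))
cv2.imwrite("pics/d2.png",cv2.resize(c["img"][130:370,240:520],None,fx=2.8,fy=2.5,interpolation=2)[:,:,::-1])
p=np.array([[.5385,.38],[.555,.2207],[.405,.206],[.389,.3635]]);print("tray",p.mean(0))
for i in range(4):
    d=p[(i+1)%4]-p[i];print(np.linalg.norm(d),np.degrees(np.arctan2(d[1],d[0])))
E
```

```text
can [0.4982 0.0547 0.141 ]
tin [ 0.4863 -0.0125  0.141 ]
chuck [0.5442 0.0078 0.066 ]
pad [0.4988 0.0517 0.011 ]
tray [0.4719 0.2925]
0.16015224007175172 -84.08649628288873
0.15071857881495568 -174.4028861744324
0.15831061240485428 95.80062414371699
0.1504077790541433 6.298124367629746
```

View pics/d2.png

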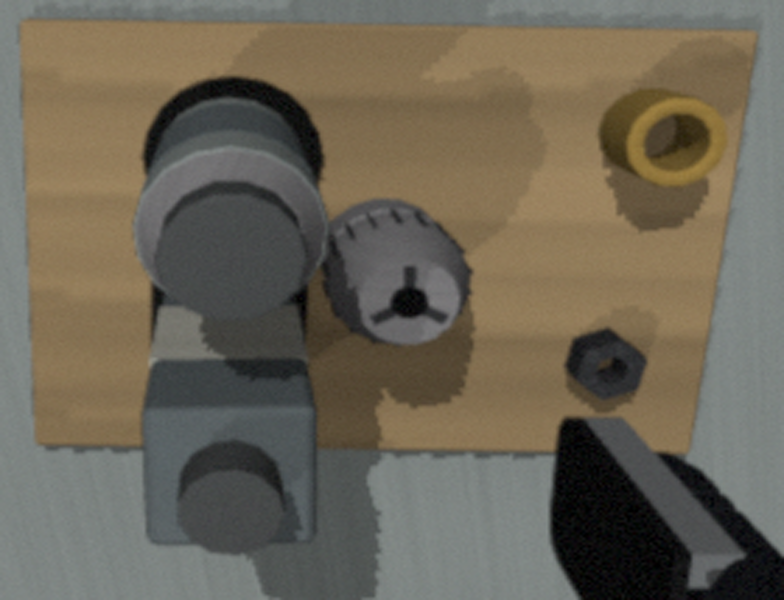

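Request:
apply_moves --plan '[{"offset": [3,0.2,0],"rot": [0,0,0],"grip": 0},{"offset": [3,0,0],"rot": [0,0,0],"grip": 0},{"offset": [3,0,0],"rot": [0,0,0],"grip": 0},{"offset": [3,0,0],"rot": [0,0,0],"grip": 0},{"offset": [2,0,0],"rot": [0,0,0],"grip": 0},{"offset": [0.9,0,0],"rot": [0,0,0],"grip": 0},{"offset": [0,0,0],"rot": [0,0,0],"grip": 0},{"offset": [0,0,0],"rot": [0,0,0],"grip": 60},{"offset": [0,0,0],"rot": [0,0,0],"grip": 90},{"offset": [0,0,0],"rot": [0,0,0],"grip": 110},{"offset": [0,0,0],"rot": [0,0,0],"grip": 130},{"offset": [0,0,0],"rot": [0,0,0],"grip": 150},{"offset": [0,0,0],"rot": [0,0,0],"grip": 170},{"offset": [0,0,0],"rot": [0,0,0],"grip": 200},{"offset": [0,0,0],"rot": [0,0,0],"grip": 200}]' --squeeze 35

```text
time: 7.35
ee_pos: [0.4963, 0.0536, 0.0946]
orientation: [1.543, 1.569, -0.184]
force: [-2.7, 0.6, 5.9]
opening: 0.553
```

```bash
python3 - <<'E'
from h import *
s=read_state();print(s["force"],s["opening"]*85);go(.468,.329,.2,-9)
c=cam("scene");cv2.imwrite("pics/e.png",cv2.resize(c["img"][130:280,250:450],None,fx=4,fy=4)[:,:,::-1])
E
```

```text
[-2.7136681   0.56573363  5.92195205] 46.98997405956453
TCP [0.4963 0.0536 0.0946] yaw -8.98 down -1.0 offset cm [-10.55  -7.08 -26.76] rotx 0.02
```

View pics/e.png

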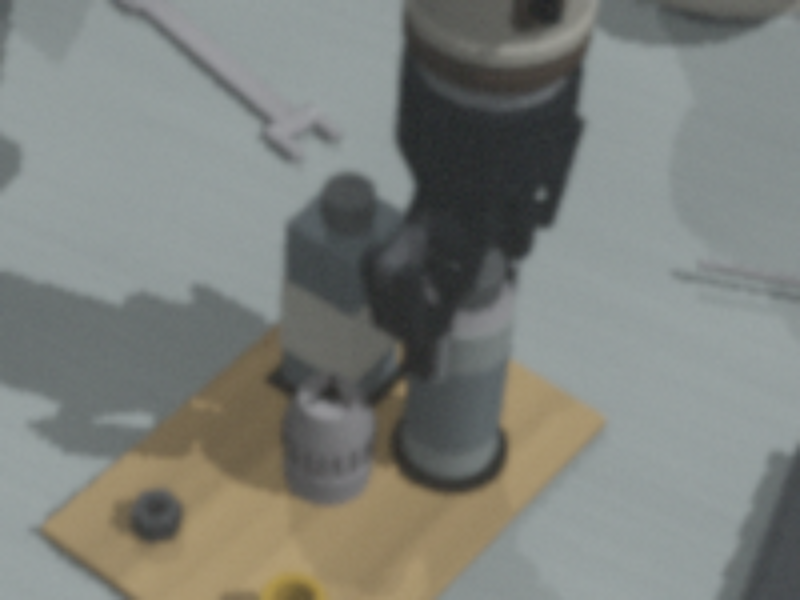

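Request:
apply_moves --plan '[{"offset": [-0.5,0,0],"rot": [0,0,0],"grip": 200},{"offset": [-1,0,0],"rot": [0,0,0],"grip": 200},{"offset": [-2,0,0],"rot": [0,0,0],"grip": 200},{"offset": [-2.5,0,0],"rot": [0,0,0],"grip": 200},{"offset": [-2.5,0,0],"rot": [0,0,0],"grip": 200},{"offset": [-1.5,-0.2,-0.8],"rot": [0,0,0],"grip": 200},{"offset": [-0.55,-0.4,-1.5],"rot": [0,0,0],"grip": 200},{"offset": [0,-0.6,-2.2],"rot": [0,0,0],"grip": 200},{"offset": [0,-0.8,-3],"rot": [0,0,0],"grip": 200},{"offset": [0,-0.8,-3],"rot": [0,0,0],"grip": 200},{"offset": [0,-0.8,-3],"rot": [0,0,0],"grip": 200},{"offset": [0,-0.8,-3],"rot": [0,0,0],"grip": 200},{"offset": [0,-0.8,-3],"rot": [0,0,0],"grip": 200},{"offset": [0,-0.8,-3],"rot": [0,0,0],"grip": 200},{"offset": [0,-0.6,-2],"rot": [0,0,0],"grip": 200},{"offset": [0,-0.5,-1.5],"rot": [0,0,0],"grip": 200},{"offset": [0,-0.28,-0.76],"rot": [0,0,0],"grip": 200},{"offset": [0,0,0],"rot": [0,0,0],"grip": 200},{"offset": [0,0,0],"rot": [0,0,0],"grip": 200}]'

```text
time: 9.3
ee_pos: [0.4647, 0.3287, 0.1988]
orientation: [-0.103, 1.57, -1.832]
force: [-0.1, 0.4, -4.1]
opening: 0.552
```

```bash
python3 - <<'E'
from h import *
s=read_state();print(s["force"],s["opening"]*85);go(.468,.329,.0876,-9)
c=cam("scene");save(c,"f.png")
w=cam("wrist");save(w,"f_w.png")
E
```

```text
[-0.05952937  0.43663209 -4.11977789] 46.95432698556168
TCP [0.4647 0.3287 0.1988] yaw -9.02 down -1.0 offset cm [11.11  0.32 -0.09] rotx -0.02
```

View pics/f.png

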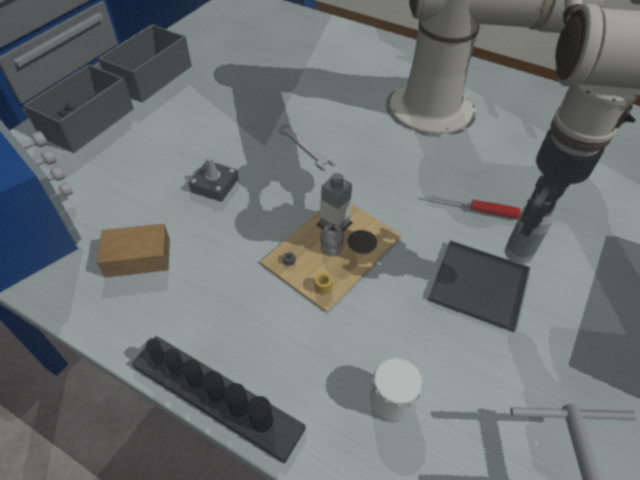

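View pics/f_w.png

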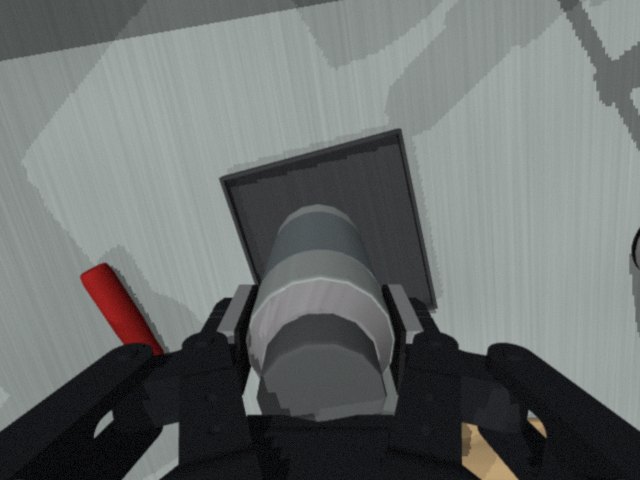

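The can is held upright over the left part of the tray, at wrist (320,300). Now I'll lower it.

Request:
apply_moves --plan '[{"offset": [1.5,0.3,0],"rot": [0,0,0],"grip": 200},{"offset": [2.5,0,0],"rot": [0,0,0],"grip": 200},{"offset": [2.5,0,0],"rot": [0,0,0],"grip": 200},{"offset": [2,0,0],"rot": [0,0,0],"grip": 200},{"offset": [1.2,0,0],"rot": [0,0,0],"grip": 200},{"offset": [0.6,0,0],"rot": [0,0,0],"grip": 200},{"offset": [0.4,0,0],"rot": [0,0,0],"grip": 200},{"offset": [0.2,0,0],"rot": [0,0,0],"grip": 200},{"offset": [0,0,0],"rot": [0,0,0],"grip": 200},{"offset": [0,0,0],"rot": [0,0,0],"grip": 200}]'

```text
time: 10.4
ee_pos: [0.4681, 0.3292, 0.0906]
orientation: [2.133, 1.569, 0.405]
force: [-0.2, 1.0, -2.8]
opening: 0.556
```

Request:
apply_moves --plan '[{"offset": [0.1,0,0],"rot": [0,0,0],"grip": 200},{"offset": [0.1,0,0],"rot": [0,0,0],"grip": 200},{"offset": [0,0,0],"rot": [0,0,0],"grip": 200}]'

```text
time: 10.7
ee_pos: [0.4675, 0.3289, 0.0877]
orientation: [-1.218, 1.571, -2.945]
force: [0.4, -0.6, -3.7]
opening: 0.552
```

Request:
apply_moves --plan '[{"offset": [0.1,0,0],"rot": [0,0,0],"grip": 200},{"offset": [0.05,0,0],"rot": [0,0,0],"grip": 200},{"offset": [0,0,0],"rot": [0,0,0],"grip": 200}]'

```text
time: 11.0
ee_pos: [0.4677, 0.3291, 0.0867]
orientation: [2.571, 1.571, 0.844]
force: [-2.1, 0.4, 1.2]
opening: 0.548
```

Request:
apply_moves --plan '[{"offset": [0,0,0],"rot": [0,0,0],"grip": 110},{"offset": [0,0,0],"rot": [0,0,0],"grip": 85},{"offset": [0,0,0],"rot": [0,0,0],"grip": 60},{"offset": [0,0,0],"rot": [0,0,0],"grip": 30},{"offset": [0,0,0],"rot": [0,0,0],"grip": 0},{"offset": [0,0,0],"rot": [0,0,0],"grip": 0},{"offset": [0,0,0],"rot": [0,0,0],"grip": 0},{"offset": [-2,0,0],"rot": [0,0,0],"grip": 0},{"offset": [-4,0,0],"rot": [0,0,0],"grip": 0},{"offset": [-4,0,0],"rot": [0,0,0],"grip": 0},{"offset": [-4,0,0],"rot": [0,0,0],"grip": 0},{"offset": [0,0,0],"rot": [0,0,0],"grip": 0},{"offset": [0,0,0],"rot": [0,0,0],"grip": 0}]'

```text
time: 12.3
ee_pos: [0.4681, 0.3292, 0.2274]
orientation: [2.134, 1.568, 0.406]
force: [0.1, -0.7, -0.7]
opening: 0.998
```

```bash
python3 - <<'E'
from h import *
np.set_printoptions(precision=4,suppress=True)
s=read_state();print(s["force"],s["opening"]*85);go(.4845,-.0135,.227,-8.5)
c=cam("scene");cv2.imwrite("pics/g.png",np.hstack([cv2.resize(c["img"][150:350,330:550],None,fx=3.4,fy=3)])[:,:,::-1])
w=cam("wrist");save(w,"g_w.png")
for n,k in(("scene",c),("wrist",w)):
    print(n,[(onz(k,r["location"],.068),round(r["conf"],2)) for r in pinpoint(n,"can_center")][:2])
    print(n,[(onz(k,r["location"],.0),round(r["conf"],2)) for r in pinpoint(n,"tray")][:2])
print(proj(w,[[.468,.329,.133],[.472,.2925,.003],[.5385,.38,.012],[.555,.2207,.012],[.405,.206,.012],[.389,.3635,.012]]))
E
```

```text
[ 0.0828 -0.7006 -0.7479] 84.85450308750518
TCP [0.4681 0.3292 0.2274] yaw -9.0 down -1.0 offset cm [ 0.01  6.98 33.59] rotx -0.5
scene [(array([0.4635, 0.3333, 0.068 ]), 0.61)]
scene [(array([0.4706, 0.2915, 0.    ]), 0.78)]
wrist []
wrist []
[[318.2613 240.8727]
 [329.1614 235.5109]
 [391.6607 128.7676]
 [426.728  296.427 ]
 [275.0263 331.9146]
 [223.2038 175.7349]]
```

View pics/g.png

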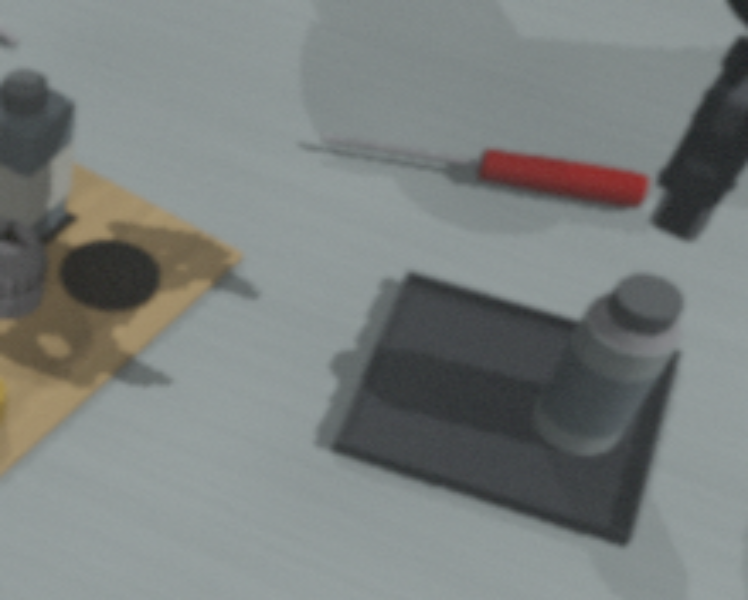

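View pics/g_w.png

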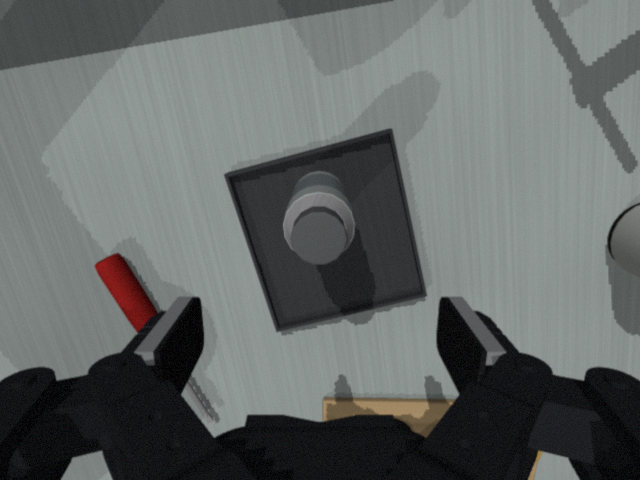

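The can stands upright in the left half of the tray (wrist cap at (319,236), matching the prediction). On to the tin.

Request:
apply_moves --plan '[{"offset": [0,0.84,4.2],"rot": [0,0,0],"grip": 0},{"offset": [0,0.84,4.2],"rot": [0,0,0],"grip": 0},{"offset": [0,0.84,4.2],"rot": [0,0,0],"grip": 0},{"offset": [0,0.84,4.2],"rot": [0,0,0],"grip": 0},{"offset": [0,0.84,4.2],"rot": [0,0,0],"grip": 0},{"offset": [0,0.84,4.2],"rot": [0,0,0],"grip": 0},{"offset": [0,0.84,4.2],"rot": [0,0,0],"grip": 0},{"offset": [0,1.1,4.2],"rot": [0,0,0],"grip": 0},{"offset": [0,0,0],"rot": [0,0,0],"grip": 0},{"offset": [0,0,0],"rot": [0,0,0],"grip": 0}]'

```text
time: 13.6
ee_pos: [0.4837, -0.0144, 0.2257]
orientation: [-2.027, 1.569, 2.527]
force: [-0.9, -0.5, 0.6]
opening: 1.0
```

```bash
python3 - <<'E'
from h import *
np.set_printoptions(precision=4,suppress=True)
w=cam("wrist");save(w,"i_w.png")
go(.4845,-.0135,.093,-8.5)
print(proj(w,[[.4845,-.0135,.141],[.542,.0095,.066],[.4954,.0549,.011]]))
c=cam("scene");print("round pad scene",onz(c,(362.4,241.7),.011))
for n,k in(("scene",c),("wrist",w),("top",cam("top"))):
    for t in["round_pad","tin_center","chuck_center"]: print(n,t,[(onz(k,r["location"],Z[t]),round(r["conf"],2)) for r in pinpoint(n,t)][:2])
E
```

```text
TCP [ 0.4836 -0.0135  0.2258] yaw -9.03 down -1.0 offset cm [13.28  0.1  -0.  ] rotx -0.53
[[318.1302 244.0168]
 [390.8432 171.5793]
 [318.6231 118.546 ]]
round pad scene [0.4982 0.0576 0.011 ]
scene round_pad [(array([0.4943, 0.0563, 0.008 ]), 0.67)]
scene tin_center [(array([ 0.4863, -0.0093,  0.076 ]), 0.6)]
scene chuck_center [(array([0.5368, 0.0155, 0.037 ]), 0.64)]
wrist round_pad [(array([0.4984, 0.0561, 0.008 ]), 0.56)]
wrist tin_center [(array([ 0.5937, -0.0268,  0.076 ]), 0.24)]
wrist chuck_center [(array([0.5429, 0.0086, 0.037 ]), 0.87), (array([0.4979, 0.0548, 0.037 ]), 0.27)]
top round_pad [(array([0.5   , 0.0591, 0.008 ]), 0.66)]
top tin_center [(array([ 0.4826, -0.0136,  0.076 ]), 0.53)]
top chuck_center []
```

View pics/i_w.png

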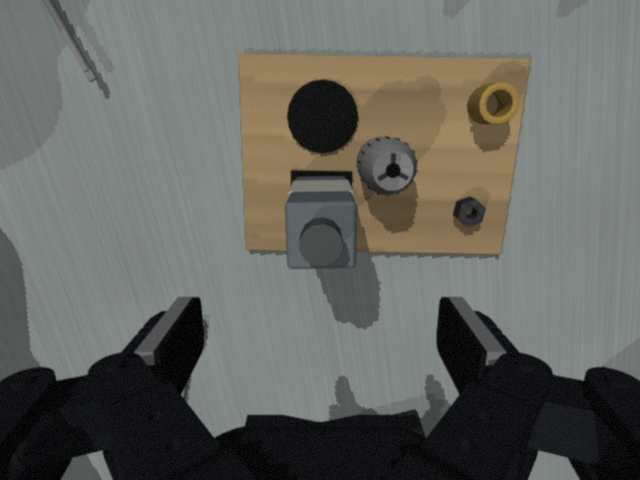

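Request:
apply_moves --plan '[{"offset": [3,0.2,0],"rot": [0,0,0],"grip": 0},{"offset": [3,0,0],"rot": [0,0,0],"grip": 0},{"offset": [3,0,0],"rot": [0,0,0],"grip": 0},{"offset": [2.4,0,0],"rot": [0,0,0],"grip": 0},{"offset": [1.3,0,0],"rot": [0,0,0],"grip": 0},{"offset": [0.5,0,0],"rot": [0,0,0],"grip": 0},{"offset": [0,0,0],"rot": [0,0,0],"grip": 0},{"offset": [0,0,0],"rot": [0,0,0],"grip": 60},{"offset": [0,0,0],"rot": [0,0,0],"grip": 90},{"offset": [0,0,0],"rot": [0,0,0],"grip": 110},{"offset": [0,0,0],"rot": [0,0,0],"grip": 130},{"offset": [0,0,0],"rot": [0,0,0],"grip": 150},{"offset": [0,0,0],"rot": [0,0,0],"grip": 170},{"offset": [0,0,0],"rot": [0,0,0],"grip": 200},{"offset": [0,0,0],"rot": [0,0,0],"grip": 200},{"offset": [0,0,0],"rot": [0,0,0],"grip": 200}]' --squeeze 35

```text
time: 15.8
ee_pos: [0.4861, -0.0142, 0.0951]
orientation: [0.927, 1.571, -0.801]
force: [-2.4, 1.2, 5.8]
opening: 0.512
```

```bash
python3 - <<'E'
from h import *
s=read_state();print(s["force"],s["opening"]*85);go(.476,.256,.2,-9)
c=cam("scene");cv2.imwrite("pics/j.png",cv2.resize(c["img"][130:280,250:450],None,fx=4,fy=4)[:,:,::-1])
E
```

```text
[-2.44352597  1.19030322  5.8437582 ] 43.53488814867596
TCP [ 0.4861 -0.0142  0.0951] yaw -8.99 down -1.0 offset cm [-10.49  -5.22 -26.53] rotx 0.01
```

View pics/j.png

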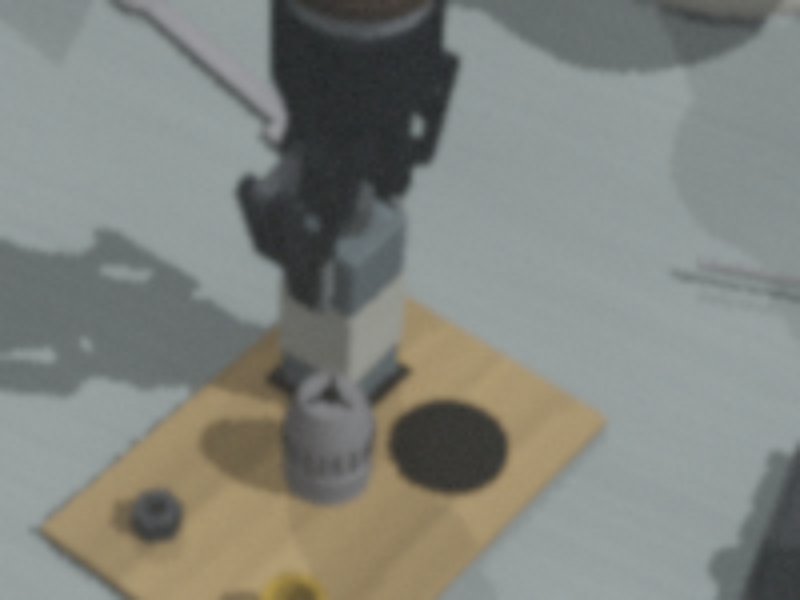

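Request:
apply_moves --plan '[{"offset": [-0.5,0,0],"rot": [0,0,0],"grip": 200},{"offset": [-1,0,0],"rot": [0,0,0],"grip": 200},{"offset": [-2,0,0],"rot": [0,0,0],"grip": 200},{"offset": [-2.5,0,0],"rot": [0,0,0],"grip": 200},{"offset": [-2.5,0,0],"rot": [0,0,0],"grip": 200},{"offset": [-1.5,-0.2,-0.8],"rot": [0,0,0],"grip": 200},{"offset": [-0.5,-0.3,-1.5],"rot": [0,0,0],"grip": 200},{"offset": [0,-0.45,-2.2],"rot": [0,0,0],"grip": 200},{"offset": [0,-0.6,-3],"rot": [0,0,0],"grip": 200},{"offset": [0,-0.6,-3],"rot": [0,0,0],"grip": 200},{"offset": [0,-0.6,-3],"rot": [0,0,0],"grip": 200},{"offset": [0,-0.6,-3],"rot": [0,0,0],"grip": 200},{"offset": [0,-0.6,-3],"rot": [0,0,0],"grip": 200},{"offset": [0,-0.6,-3],"rot": [0,0,0],"grip": 200},{"offset": [0,-0.35,-2],"rot": [0,0,0],"grip": 200},{"offset": [0,-0.2,-1.3],"rot": [0,0,0],"grip": 200},{"offset": [0,-0.12,-0.7],"rot": [0,0,0],"grip": 200},{"offset": [0,0,0],"rot": [0,0,0],"grip": 200},{"offset": [0,0,0],"rot": [0,0,0],"grip": 200}]'

```text
time: 17.75
ee_pos: [0.4759, 0.255, 0.1992]
orientation: [-0.162, 1.57, -1.89]
force: [-0.8, 0.3, -3.5]
opening: 0.51
```

```bash
python3 - <<'E'
from h import *
s=read_state();print(s["force"],s["opening"]*85);go(.476,.256,.0876,-9)
c=cam("scene");cv2.imwrite("pics/k.png",cv2.resize(c["img"][150:350,330:550],None,fx=3.4,fy=3)[:,:,::-1])
E
```

```text
[-0.81063656  0.33716833 -3.48037976] 43.38641344760413
TCP [0.4759 0.255  0.1992] yaw -9.03 down -1.0 offset cm [ 1.116e+01 -1.000e-02 -1.000e-01] rotx -0.03
```

View pics/k.png

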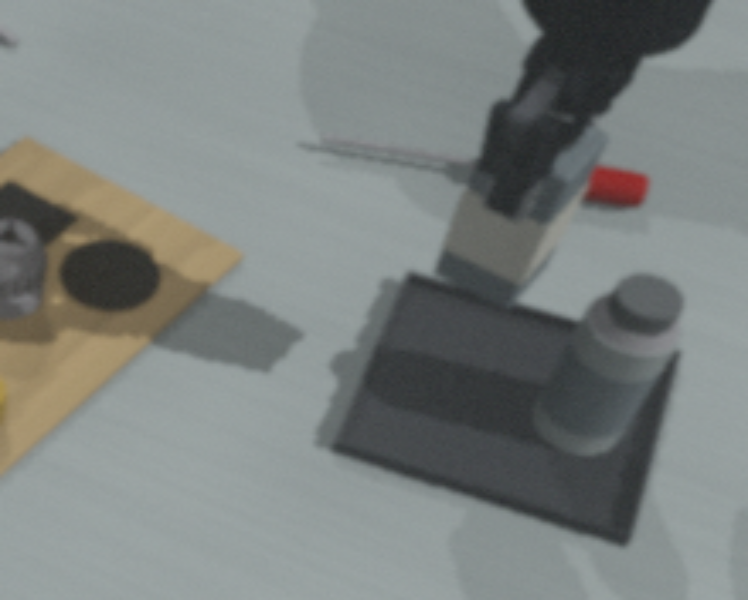

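Request:
apply_moves --plan '[{"offset": [1.5,0,0],"rot": [0,0,0],"grip": 200},{"offset": [2.5,0,0],"rot": [0,0,0],"grip": 200},{"offset": [2.5,0,0],"rot": [0,0,0],"grip": 200},{"offset": [2,0,0],"rot": [0,0,0],"grip": 200},{"offset": [1.2,0,0],"rot": [0,0,0],"grip": 200},{"offset": [0.6,0,0],"rot": [0,0,0],"grip": 200},{"offset": [0.4,0,0],"rot": [0,0,0],"grip": 200},{"offset": [0.3,0,0],"rot": [0,0,0],"grip": 200},{"offset": [0.1,0,0],"rot": [0,0,0],"grip": 200},{"offset": [0,0,0],"rot": [0,0,0],"grip": 200},{"offset": [0,0,0],"rot": [0,0,0],"grip": 200}]'

```text
time: 18.9
ee_pos: [0.4762, 0.2559, 0.0889]
orientation: [1.983, 1.57, 0.255]
force: [0.2, 0.1, -3.1]
opening: 0.508
```

Request:
apply_moves --plan '[{"offset": [0.1,0,0],"rot": [0,0,0],"grip": 200},{"offset": [0.1,0,0],"rot": [0,0,0],"grip": 200},{"offset": [0,0,0],"rot": [0,0,0],"grip": 200}]'

```text
time: 19.2
ee_pos: [0.4762, 0.256, 0.0872]
orientation: [2.073, 1.57, 0.345]
force: [-2.5, 0.3, 3.0]
opening: 0.515
```

Contact; release and rise.

Request:
apply_moves --plan '[{"offset": [0,0,0],"rot": [0,0,0],"grip": 115},{"offset": [0,0,0],"rot": [0,0,0],"grip": 85},{"offset": [0,0,0],"rot": [0,0,0],"grip": 60},{"offset": [0,0,0],"rot": [0,0,0],"grip": 30},{"offset": [0,0,0],"rot": [0,0,0],"grip": 0},{"offset": [0,0,0],"rot": [0,0,0],"grip": 0},{"offset": [0,0,0],"rot": [0,0,0],"grip": 0},{"offset": [-2,0,0],"rot": [0,0,0],"grip": 0},{"offset": [-4,0,0],"rot": [0,0,0],"grip": 0},{"offset": [-4,0,0],"rot": [0,0,0],"grip": 0},{"offset": [-3,0,0],"rot": [0,0,0],"grip": 0},{"offset": [0,0,0],"rot": [0,0,0],"grip": 0},{"offset": [0,0,0],"rot": [0,0,0],"grip": 0}]'

```text
time: 20.5
ee_pos: [0.4761, 0.2559, 0.2168]
orientation: [1.993, 1.569, 0.265]
force: [-0.4, -0.0, -1.2]
opening: 1.001
```

```bash
python3 - <<'E'
from h import *
np.set_printoptions(precision=4,suppress=True)
s=read_state();print(s["force"],s["opening"]*85);go(.543,.009,.215,-9)
c=cam("scene");cv2.imwrite("pics/l.png",cv2.resize(c["img"][150:350,330:550],None,fx=3.4,fy=3)[:,:,::-1])
w=cam("wrist");save(w,"l_w.png")
print(proj(w,[[.468,.329,.133],[.476,.256,.133]]))
E
```

```text
[-0.3648 -0.0047 -1.2424] 85.0925580093838
TCP [0.4761 0.2559 0.2168] yaw -8.99 down -1.0 offset cm [ 0.18 10.47 23.34] rotx 0.01
[[280.7104 116.264 ]
 [318.0583 245.9292]]
```

View pics/l.png

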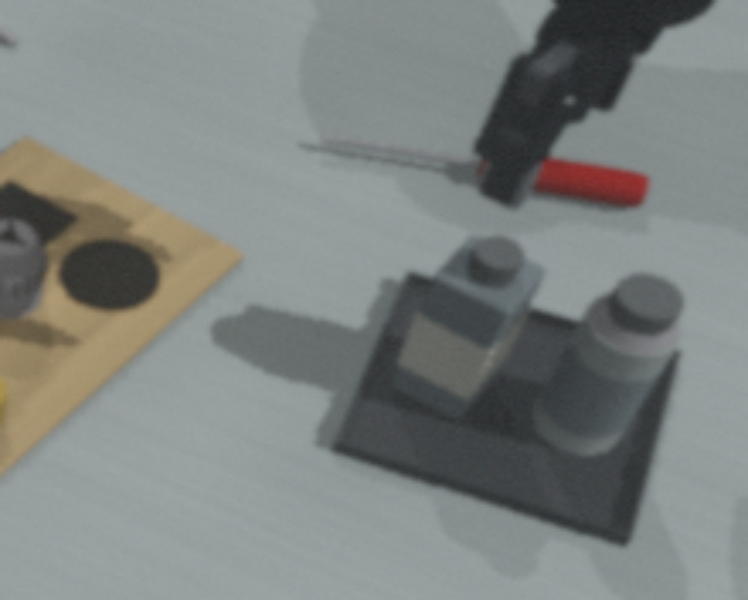

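View pics/l_w.png

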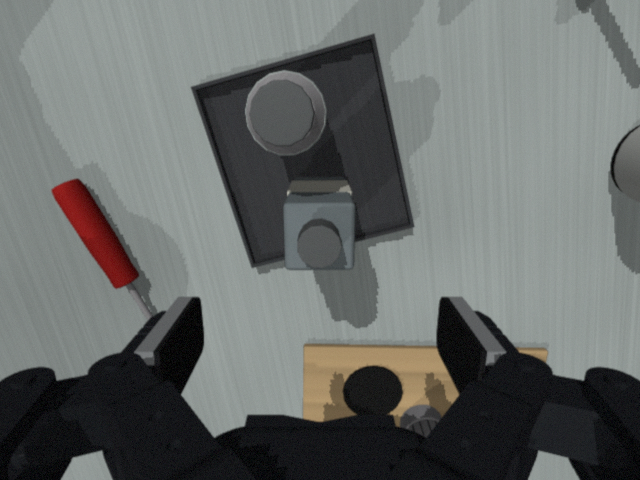

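Both stand upright in the tray (tin cap (320,243), can cap (283,112) in the wrist view). Next, the chuck.

Request:
apply_moves --plan '[{"offset": [0,1.75,3.89],"rot": [0,0,0],"grip": 0},{"offset": [0,1.75,3.89],"rot": [0,0,0],"grip": 0},{"offset": [0,1.75,3.89],"rot": [0,0,0],"grip": 0},{"offset": [0,1.75,3.89],"rot": [0,0,0],"grip": 0},{"offset": [0,1.75,3.89],"rot": [0,0,0],"grip": 0},{"offset": [0,1.75,3.89],"rot": [0,0,0],"grip": 0},{"offset": [2,0,0],"rot": [0,0,0],"grip": 0},{"offset": [2,0,0],"rot": [0,0,0],"grip": 0},{"offset": [0,0,0],"rot": [0,0,0],"grip": 0},{"offset": [0,0,0],"rot": [0,0,0],"grip": 0}]'

```text
time: 21.6
ee_pos: [0.5421, 0.0091, 0.1751]
orientation: [-1.622, 1.568, 2.933]
force: [0.2, -0.1, -0.6]
opening: 1.001
```

```bash
python3 - <<'E'
from h import *
np.set_printoptions(precision=4,suppress=True)
go(.543,.009,.032,-9)
w=cam("wrist");save(w,"m_w.png")
print(proj(w,[[.543,.009,.066],[.4975,.056,.011],[.486,-.014,.011]]))
E
```

```text
TCP [0.5421 0.0091 0.1751] yaw -8.99 down -1.0 offset cm [14.31  0.13 -0.  ] rotx 0.01
[[318.8969 233.5905]
 [248.6375 161.8161]
 [252.5686 252.4371]]
```

View pics/m_w.png

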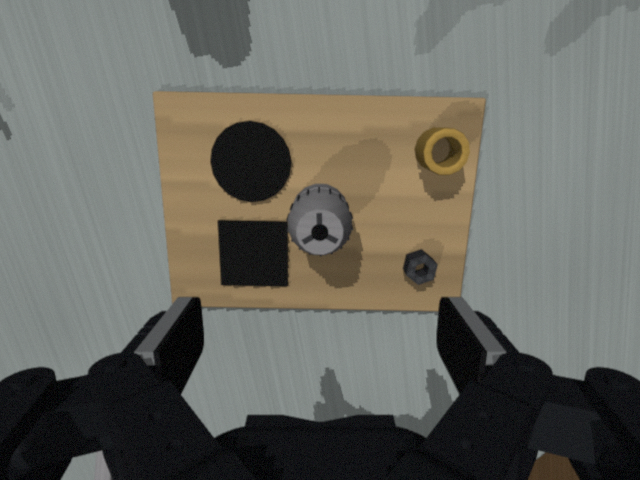

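Chuck nose is at (320,231), as predicted, with the pads at (251,161) and (254,253). Descend and grip.

Request:
apply_moves --plan '[{"offset": [3,0.15,0],"rot": [0,0,0],"grip": 0},{"offset": [3,0,0],"rot": [0,0,0],"grip": 0},{"offset": [3,0,0],"rot": [0,0,0],"grip": 0},{"offset": [2.5,0,0],"rot": [0,0,0],"grip": 0},{"offset": [1.8,0,0],"rot": [0,0,0],"grip": 0},{"offset": [1,0,0],"rot": [0,0,0],"grip": 0},{"offset": [0,0,0],"rot": [0,0,0],"grip": 0},{"offset": [0,0,0],"rot": [0,0,0],"grip": 60},{"offset": [0,0,0],"rot": [0,0,0],"grip": 90},{"offset": [0,0,0],"rot": [0,0,0],"grip": 110},{"offset": [0,0,0],"rot": [0,0,0],"grip": 130},{"offset": [0,0,0],"rot": [0,0,0],"grip": 150},{"offset": [0,0,0],"rot": [0,0,0],"grip": 170},{"offset": [0,0,0],"rot": [0,0,0],"grip": 200},{"offset": [0,0,0],"rot": [0,0,0],"grip": 200},{"offset": [0,0,0],"rot": [0,0,0],"grip": 200}]' --squeeze 35

```text
time: 23.25
ee_pos: [0.5451, 0.0085, 0.0343]
orientation: [1.579, 1.57, -0.149]
force: [-2.5, 1.3, 5.6]
opening: 0.507
```

Request:
apply_moves --plan '[{"offset": [0,0,0],"rot": [0,0,0],"grip": 255},{"offset": [0,0,0],"rot": [0,0,0],"grip": 255},{"offset": [0,0,0],"rot": [0,0,0],"grip": 255}]' --squeeze 80

```text
time: 23.55
ee_pos: [0.5453, 0.0085, 0.0345]
orientation: [1.562, 1.569, -0.166]
force: [-1.8, 0.2, 7.1]
opening: 0.496
```

```bash
python3 - <<'E'
from h import *
np.set_printoptions(precision=4,suppress=True)
s=read_state();print(s["force"],s["opening"]*85);go(.516,-.298,.2,-9)
c=cam("scene");cv2.imwrite("pics/n.png",np.hstack([cv2.resize(c["img"][180:300,250:400],None,fx=2.6,fy=4),cv2.resize(c["img"][130:230,160:260],(400,480),interpolation=2)])[:,:,::-1])
t=cam("top");cv2.imwrite("pics/n2.png",cv2.resize(t["img"][240:300,440:520],None,fx=8,fy=8,interpolation=2)[:,:,::-1])
E
```

```text
[-1.7831  0.1838  7.0865] 42.164295597475665
TCP [0.5453 0.0085 0.0345] yaw -9.0 down -1.0 offset cm [-16.55   1.92  30.73] rotx 0.0
```

View pics/n.png

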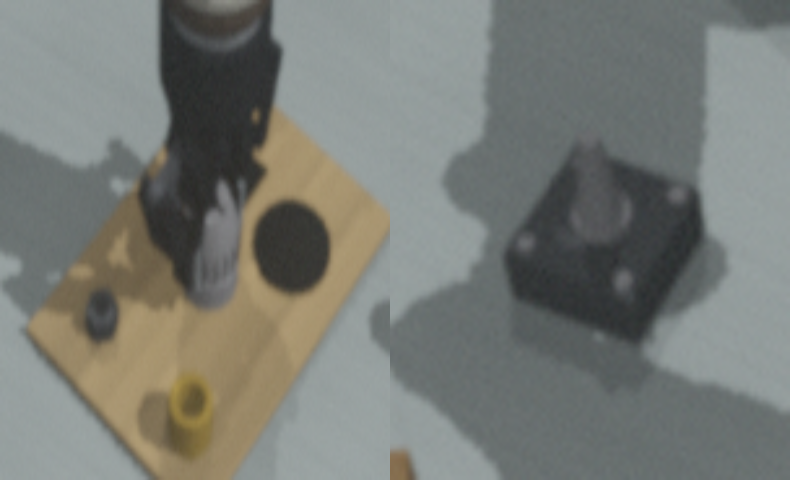

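View pics/n2.png

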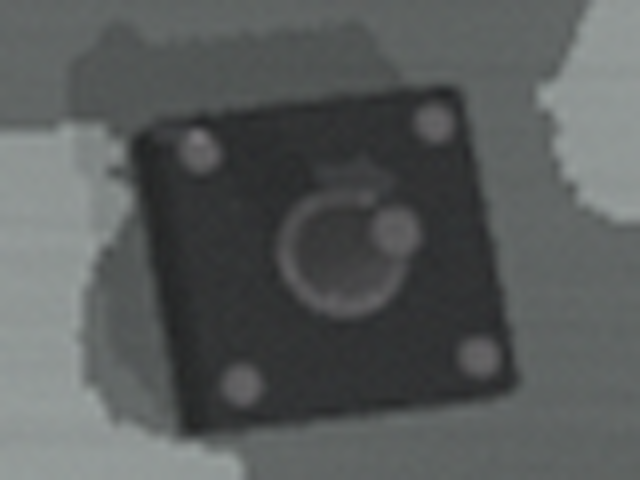

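```bash
python3 - <<'E'
from h import *
np.set_printoptions(precision=4,suppress=True)
t=cam("top");c=cam("scene")
print("foot top",onz(t,(483.1,271.5),.034),"tip",onz(t,(489.5,268.75),.079),"screws",onz(t,(482.4,271.7),.031))
print("foot sc",onz(c,(212.5,175.4),.034),"tip",onz(c,(209.5,161.3),.079))
print(tri([t,c],[(489.5,268.75),(209.5,161.3)]))
for n,k in(("scene",c),("top",t)):
    print(n,[(r["location"],onz(k,r["location"],.034),round(r["conf"],2)) for r in pinpoint(n,"arbor_seat")][:2])
# compare: board chuck measured in fixed cameras
E
```

```text
foot top [ 0.5139 -0.3029  0.034 ] tip [ 0.5139 -0.3019  0.079 ] screws [ 0.5139 -0.3023  0.031 ]
foot sc [ 0.5179 -0.2992  0.034 ] tip [ 0.5215 -0.2957  0.079 ]
[ 0.5147 -0.3039  0.0702]
scene [([213.4, 174.9], array([ 0.5157, -0.2985,  0.034 ]), 0.7), ([361.8, 239.9], array([0.5123, 0.0615, 0.034 ]), 0.41)]
top [([482.1, 269.7], array([ 0.5175, -0.301 ,  0.034 ]), 0.92)]
```

Request:
apply_moves --plan '[{"offset": [-1,0,0],"rot": [0,0,0],"grip": 255},{"offset": [-2.5,0,0],"rot": [0,0,0],"grip": 255},{"offset": [-4,0,0],"rot": [0,0,0],"grip": 255},{"offset": [-4,0,0],"rot": [0,0,0],"grip": 255},{"offset": [-3.5,0,1],"rot": [0,0,0],"grip": 255},{"offset": [-1.5,0.2,2.5],"rot": [0,0,0],"grip": 255},{"offset": [0,0.4,4],"rot": [0,0,0],"grip": 255},{"offset": [0,0.4,4],"rot": [0,0,0],"grip": 255},{"offset": [0,0.4,4],"rot": [0,0,0],"grip": 255},{"offset": [0,0.4,4],"rot": [0,0,0],"grip": 255},{"offset": [0,0.4,4],"rot": [0,0,0],"grip": 255},{"offset": [0,0.4,4],"rot": [0,0,0],"grip": 255},{"offset": [0,0.4,4],"rot": [0,0,0],"grip": 255},{"offset": [0,0.4,4],"rot": [0,0,0],"grip": 255},{"offset": [0,0.3,3],"rot": [0,0,0],"grip": 255},{"offset": [0,0.1,1.3],"rot": [0,0,0],"grip": 255},{"offset": [0,0,0],"rot": [0,0,0],"grip": 255},{"offset": [0,0,0],"rot": [0,0,0],"grip": 255},{"offset": [0,0,0],"rot": [0,0,0],"grip": 255}]'

```text
time: 25.75
ee_pos: [0.5201, -0.3887, 0.1982]
orientation: [-2.724, 1.57, 1.833]
force: [0.5, 0.4, -2.8]
opening: 0.498
```

```bash
python3 - <<'E'
from h import *
np.set_printoptions(precision=4,suppress=True)
s=read_state();print(s["force"],s["opening"]*85);go(.518,-.302,.12,-9)
w=cam("wrist");save(w,"o_w.png")
print(proj(w,[[.518,-.302,.034],[.518,-.302,.079]]))
print([(r["location"],onz(w,r["location"],.034),round(r["conf"],2)) for r in pinpoint("wrist","arbor_seat")][:2])
E
```

```text
[ 0.4636  0.4028 -2.8047] 42.329677261784525
TCP [ 0.5201 -0.3887  0.1982] yaw -8.91 down -1.0 offset cm [ 7.83 -1.55 -8.53] rotx 0.09
[[295.4439  96.5429]
 [291.0284  92.5481]]
[([293.8, 96.2], array([ 0.5169, -0.3016,  0.034 ]), 0.96)]
```

View pics/o_w.png

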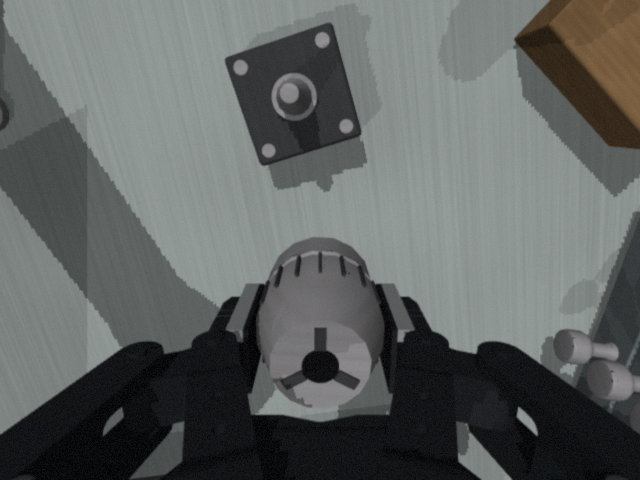

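```bash
python3 - <<'E'
from h import *
np.set_printoptions(precision=4,suppress=True)
w=cam("wrist");p,Rt=tool()
print(proj(w,[p+[0,0,.0315],p+[0,0,-.0265]]))
print(onz(w,(290,93),.079),onz(w,(294.5,97),.034), "nose",onz(w,(320,367),p[2]+.0315)-p)
cv2.imwrite("pics/o2.png",np.hstack([cv2.resize(w["img"][20:170,220:370],(400,400),interpolation=2),cv2.resize(w["img"][220:420,220:420],(400,400),interpolation=2)])[:,:,::-1])
E
```

```text
[[314.0759 368.916 ]
 [315.8525 287.5644]]
[ 0.5174 -0.3026  0.079 ] [ 0.5174 -0.3026  0.034 ] nose [0.0018 0.0004 0.0315]
```

View pics/o2.png

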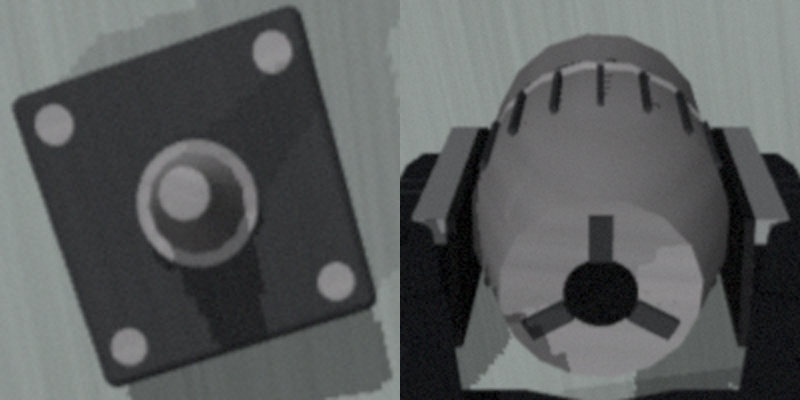

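Request:
apply_moves --plan '[{"offset": [0,-0.34,-1.6],"rot": [0,0,0],"grip": 255},{"offset": [0,-0.5,-2.5],"rot": [0,0,0],"grip": 255},{"offset": [0,-0.5,-2.5],"rot": [0,0,0],"grip": 255},{"offset": [0,-0.4,-1.8],"rot": [0,0,0],"grip": 255},{"offset": [2.5,0,0],"rot": [0,0,0],"grip": 255},{"offset": [3,0,0],"rot": [0,0,0],"grip": 255},{"offset": [2,0,0],"rot": [0,0,0],"grip": 255},{"offset": [1.2,0,0],"rot": [0,0,0],"grip": 255},{"offset": [0,0,0],"rot": [0,0,0],"grip": 255},{"offset": [0,0,0],"rot": [0,0,0],"grip": 255}]'

```text
time: 26.9
ee_pos: [0.5163, -0.305, 0.1123]
orientation: [1.022, 1.569, -0.705]
force: [-0.3, 0.9, -2.2]
opening: 0.493
```

```bash
python3 - <<'E'
from h import *
np.set_printoptions(precision=4,suppress=True)
s=read_state();print(s["force"],s["opening"]*85);go(.516,-.3028,.0625,-9)
c=cam("scene");t=cam("top")
cv2.imwrite("pics/p.png",np.hstack([cv2.resize(c["img"][120:220,160:260],(400,400),interpolation=2),cv2.resize(t["img"][220:320,430:530],(400,400),interpolation=2)])[:,:,::-1])
E
```

```text
[-0.2674  0.8746 -2.2272] 41.93531836666075
TCP [ 0.5163 -0.305   0.1123] yaw -8.98 down -1.0 offset cm [ 4.98 -0.07 -0.22] rotx 0.02
```

View pics/p.png

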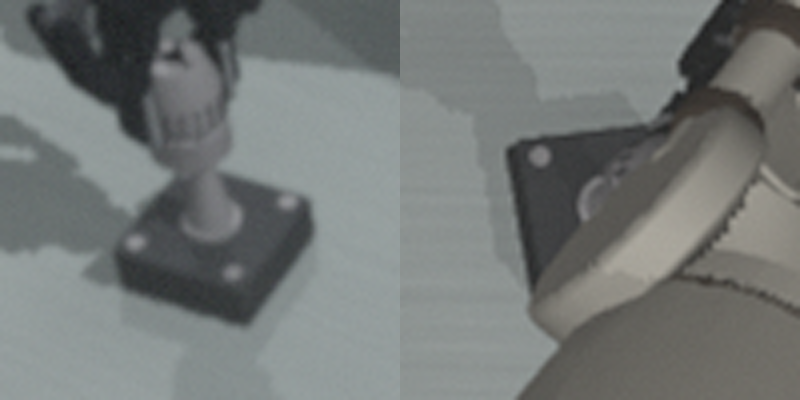

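Aligned over the arbor within about 2 mm. I'll correct that and lower.

Request:
apply_moves --plan '[{"offset": [0,-0.05,-0.2],"rot": [0,0,0],"grip": 255},{"offset": [1,0,0],"rot": [0,0,0],"grip": 255},{"offset": [1,0,0],"rot": [0,0,0],"grip": 255},{"offset": [1,0,0],"rot": [0,0,0],"grip": 255},{"offset": [0.7,0,0],"rot": [0,0,0],"grip": 255},{"offset": [0.4,0,0],"rot": [0,0,0],"grip": 255},{"offset": [0,0,0],"rot": [0,0,0],"grip": 255},{"offset": [0,0,0],"rot": [0,0,0],"grip": 255}]'

```text
time: 27.8
ee_pos: [0.5157, -0.3029, 0.0705]
orientation: [1.058, 1.57, -0.67]
force: [-0.4, -0.2, -2.6]
opening: 0.495
```

Request:
apply_moves --plan '[{"offset": [0.3,0,0],"rot": [0,0,0],"grip": 255},{"offset": [0.2,0,0],"rot": [0,0,0],"grip": 255},{"offset": [0,0,0],"rot": [0,0,0],"grip": 255}]'

```text
time: 28.1
ee_pos: [0.5153, -0.3029, 0.0651]
orientation: [-1.095, 1.57, -2.823]
force: [-1.4, -1.5, -4.2]
opening: 0.499
```

Request:
apply_moves --plan '[{"offset": [0.1,0,0],"rot": [0,0,0],"grip": 255},{"offset": [0.1,0,0],"rot": [0,0,0],"grip": 255},{"offset": [0,0,0],"rot": [0,0,0],"grip": 255}]'

```text
time: 28.4
ee_pos: [0.5151, -0.303, 0.0633]
orientation: [-1.098, 1.57, -2.825]
force: [-5.7, -1.7, 0.1]
opening: 0.496
```

Request:
apply_moves --plan '[{"offset": [0,-0.1,0],"rot": [0,0,0],"grip": 255},{"offset": [0.1,0,0],"rot": [0,0,0],"grip": 255},{"offset": [0,0,0],"rot": [0,0,0],"grip": 255}]'

```text
time: 28.7
ee_pos: [0.5149, -0.303, 0.0625]
orientation: [0.839, 1.569, -0.889]
force: [-2.4, -3.6, -2.2]
opening: 0.495
```

Request:
apply_moves --plan '[{"offset": [0.05,0,0],"rot": [0,0,0],"grip": 255},{"offset": [0.05,0,0],"rot": [0,0,0],"grip": 255},{"offset": [0,0,0],"rot": [0,0,0],"grip": 255}]'

```text
time: 29.0
ee_pos: [0.5149, -0.3031, 0.0621]
orientation: [0.681, 1.57, -1.047]
force: [-4.3, -3.0, 3.8]
opening: 0.498
```

Request:
apply_moves --plan '[{"offset": [0,-0.08,0.08],"rot": [0,0,0],"grip": 255},{"offset": [0.1,0,0],"rot": [0,0,0],"grip": 255},{"offset": [0,0,0],"rot": [0,0,0],"grip": 255}]'

```text
time: 29.3
ee_pos: [0.5148, -0.3031, 0.0619]
orientation: [1.652, 1.568, -0.076]
force: [-1.2, 1.6, 9.7]
opening: 0.494
```

Request:
apply_moves --plan '[{"offset": [0.1,0,0],"rot": [0,0,0],"grip": 255},{"offset": [0,0,0],"rot": [0,0,0],"grip": 255},{"offset": [0,0,0],"rot": [0,0,0],"grip": 255}]'

```text
time: 29.6
ee_pos: [0.5149, -0.3031, 0.0618]
orientation: [1.646, 1.569, -0.081]
force: [-3.9, 4.1, 15.8]
opening: 0.494
```

Request:
apply_moves --plan '[{"offset": [0.05,0,0],"rot": [0,0,0],"grip": 255},{"offset": [0,0,0],"rot": [0,0,0],"grip": 255},{"offset": [0,0,0],"rot": [0,0,0],"grip": 255}]'

```text
time: 29.9
ee_pos: [0.5149, -0.3031, 0.0618]
orientation: [1.687, 1.569, -0.041]
force: [-7.4, 5.5, 19.5]
opening: 0.496
```

```bash
python3 - <<'E'
from h import *
np.set_printoptions(precision=4,suppress=True)
s=read_state();print(s["force"],s["opening"]*85);go(.516,-.3028,.0625,-9)
c=cam("scene")
cv2.imwrite("pics/q.png",cv2.resize(c["img"][120:220,160:260],(600,600),interpolation=2)[:,:,::-1])
E
```

```text
[-7.4238  5.4947 19.5035] 42.19036420333636
TCP [ 0.5149 -0.3031  0.0618] yaw -8.98 down -1.0 offset cm [-0.07  0.11 -0.05] rotx 0.02
```

View pics/q.png

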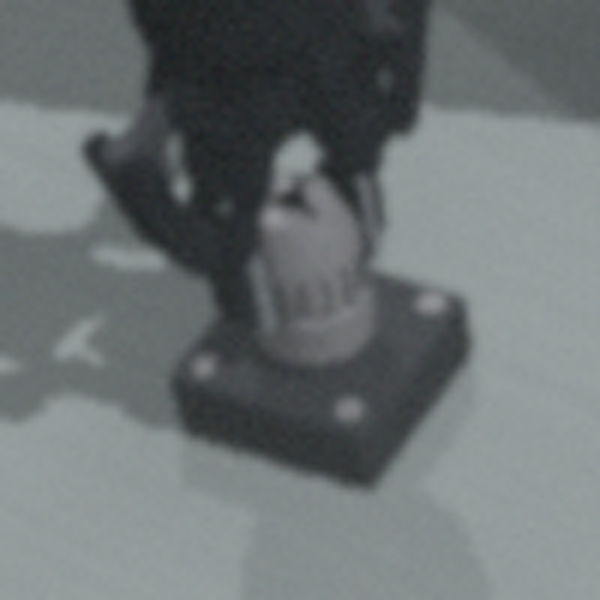

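The chuck's underside sits at the cone's foot, at picture (318,345). I'll ease the force, open and rise.

Request:
apply_moves --plan '[{"offset": [-0.25,-0.05,0],"rot": [0,0,0],"grip": 255},{"offset": [0,0,0],"rot": [0,0,0],"grip": 115},{"offset": [0,0,0],"rot": [0,0,0],"grip": 85},{"offset": [0,0,0],"rot": [0,0,0],"grip": 60},{"offset": [0,0,0],"rot": [0,0,0],"grip": 30},{"offset": [0,0,0],"rot": [0,0,0],"grip": 0},{"offset": [0,0,0],"rot": [0,0,0],"grip": 0},{"offset": [0,0,0],"rot": [0,0,0],"grip": 0},{"offset": [-2,0,0],"rot": [0,0,0],"grip": 0},{"offset": [-4,0,0],"rot": [0,0,0],"grip": 0},{"offset": [-4,0,0],"rot": [0,0,0],"grip": 0},{"offset": [-4,0,0],"rot": [0,0,0],"grip": 0},{"offset": [0,0,0],"rot": [0,0,0],"grip": 0},{"offset": [0,0,0],"rot": [0,0,0],"grip": 0}]'

```text
time: 31.35
ee_pos: [0.5137, -0.3036, 0.2025]
orientation: [0.999, 1.568, -0.729]
force: [-0.7, -0.2, -0.1]
opening: 1.004
```

```bash
python3 - <<'E'
from h import *
np.set_printoptions(precision=4,suppress=True)
s=read_state();print(s["force"],s["opening"]*85);go(.476,.256,.21,-9)
c=cam("scene");w=cam("wrist")
cv2.imwrite("pics/r.png",np.hstack([cv2.resize(c["img"][130:230,160:260],(400,400),interpolation=2),cv2.resize(w["img"][150:330,230:410],(400,400),interpolation=2)])[:,:,::-1])
save(w,"r_w.png")
for z in(.092,.094,.097): print(z,proj(w,[[.515,-.303,z]]),proj(c,[[.515,-.303,z-.058],[.515,-.303,z]]))
E
```

```text
[-0.6595 -0.1699 -0.0983] 85.34829608523735
TCP [ 0.5137 -0.3036  0.2025] yaw -9.0 down -1.0 offset cm [ -0.85 -12.47 -54.68] rotx 0.0
0.092 [[320.4718 233.5869]] [[211.9545 173.9811]
 [207.6869 153.5505]]
0.094 [[320.4771 234.478 ]] [[211.8132 173.3045]
 [207.5332 152.8148]]
0.097 [[320.4854 235.8409]] [[211.6004 172.286 ]
 [207.3019 151.7073]]
```

View pics/r.png

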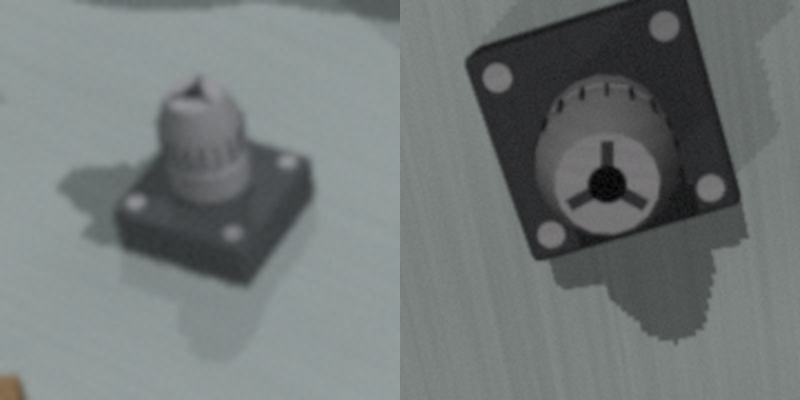

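Request:
apply_moves --plan '[{"offset": [-0.8,-1.04,-4.56],"rot": [0,0,0],"grip": 0},{"offset": [0,-1.04,-4.56],"rot": [0,0,0],"grip": 0},{"offset": [0,-1.04,-4.56],"rot": [0,0,0],"grip": 0},{"offset": [0,-1.04,-4.56],"rot": [0,0,0],"grip": 0},{"offset": [0,-1.04,-4.56],"rot": [0,0,0],"grip": 0},{"offset": [0,-1.04,-4.56],"rot": [0,0,0],"grip": 0},{"offset": [0,-1.04,-4.56],"rot": [0,0,0],"grip": 0},{"offset": [0,-1.04,-4.56],"rot": [0,0,0],"grip": 0},{"offset": [0,-1.04,-4.56],"rot": [0,0,0],"grip": 0},{"offset": [0,-1.04,-4.56],"rot": [0,0,0],"grip": 0},{"offset": [0,-1.04,-4.56],"rot": [0,0,0],"grip": 0},{"offset": [0,-1.04,-4.56],"rot": [0,0,0],"grip": 0},{"offset": [0,0,0],"rot": [0,0,0],"grip": 0},{"offset": [0,0,0],"rot": [0,0,0],"grip": 0}]'

```text
time: 32.85
ee_pos: [0.4742, 0.2573, 0.2074]
orientation: [-1.019, 1.567, -2.745]
force: [-1.1, 0.4, -0.5]
opening: 1.0
```

```bash
python3 - <<'E'
from h import *
np.set_printoptions(precision=4,suppress=True)
go(.476,.256,.0872,-9)
w=cam("wrist");save(w,"s_w.png")
print(proj(w,[[.468,.329,.133],[.476,.256,.133]]))
c=cam("scene");cv2.imwrite("pics/s.png",cv2.resize(c["img"][150:350,330:550],None,fx=3.4,fy=3)[:,:,::-1])
E
```

```text
TCP [0.4742 0.2573 0.2074] yaw -8.86 down -1.0 offset cm [12.01  0.24  0.08] rotx 0.14
[[282.5456 119.0318]
 [320.6865 252.8726]]
```

View pics/s_w.png

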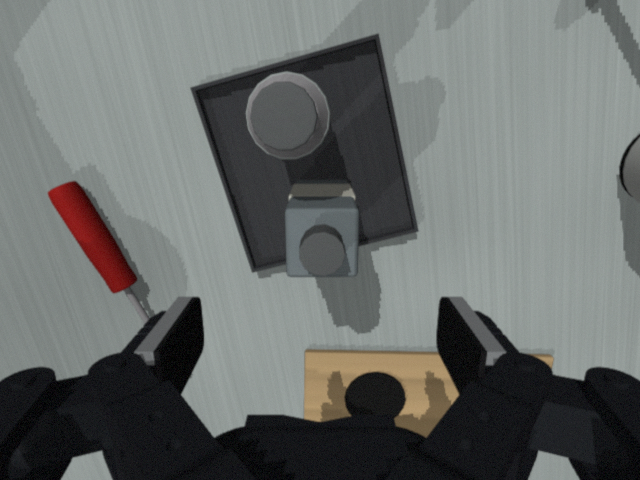

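Request:
apply_moves --plan '[{"offset": [3,0.24,0.1],"rot": [0.14,0,0],"grip": 0},{"offset": [3,0,0],"rot": [0,0,0],"grip": 0},{"offset": [3,0,0],"rot": [0,0,0],"grip": 0},{"offset": [2,0,0],"rot": [0,0,0],"grip": 0},{"offset": [0.9,0,0],"rot": [0,0,0],"grip": 0},{"offset": [0,0,0],"rot": [0,0,0],"grip": 0},{"offset": [0,0,0],"rot": [0,0,0],"grip": 60},{"offset": [0,0,0],"rot": [0,0,0],"grip": 90},{"offset": [0,0,0],"rot": [0,0,0],"grip": 110},{"offset": [0,0,0],"rot": [0,0,0],"grip": 130},{"offset": [0,0,0],"rot": [0,0,0],"grip": 150},{"offset": [0,0,0],"rot": [0,0,0],"grip": 170},{"offset": [0,0,0],"rot": [0,0,0],"grip": 200},{"offset": [0,0,0],"rot": [0,0,0],"grip": 200},{"offset": [0,0,0],"rot": [0,0,0],"grip": 200}]' --squeeze 35

```text
time: 34.45
ee_pos: [0.4779, 0.2559, 0.0915]
orientation: [2.41, 1.57, 0.68]
force: [-3.3, -0.2, 5.7]
opening: 0.516
```

```bash
python3 - <<'E'
from h import *
s=read_state();print(s["force"],s["opening"]*85);go(.487,-.0145,.2,-9)
E
```

```text
[-3.25419219 -0.16100023  5.71333035] 43.857599846935635
TCP [0.4779 0.2559 0.0915] yaw -9.12 down -1.0 offset cm [-10.87   5.19  26.54] rotx -0.12
```

Request:
apply_moves --plan '[{"offset": [-0.5,0,0],"rot": [0,0,0],"grip": 200},{"offset": [-1,0,0],"rot": [0,0,0],"grip": 200},{"offset": [-2,0,0],"rot": [0,0,0],"grip": 200},{"offset": [-2.5,0,0],"rot": [0,0,0],"grip": 200},{"offset": [-2.5,0,0],"rot": [0,0,0],"grip": 200},{"offset": [-1.5,0.2,0.8],"rot": [0,0,0],"grip": 200},{"offset": [-0.9,0.3,1.5],"rot": [0,0,0],"grip": 200},{"offset": [0,0.45,2.2],"rot": [0,0,0],"grip": 200},{"offset": [0,0.6,3],"rot": [0,0,0],"grip": 200},{"offset": [0,0.6,3],"rot": [0,0,0],"grip": 200},{"offset": [0,0.6,3],"rot": [0,0,0],"grip": 200},{"offset": [0,0.6,3],"rot": [0,0,0],"grip": 200},{"offset": [0,0.6,3],"rot": [0,0,0],"grip": 200},{"offset": [0,0.6,3],"rot": [0,0,0],"grip": 200},{"offset": [0,0.35,2],"rot": [0,0,0],"grip": 200},{"offset": [0,0.2,1.3],"rot": [0,0,0],"grip": 200},{"offset": [0,0.1,0.7],"rot": [0,0,0],"grip": 200},{"offset": [0,0,0],"rot": [0,0,0],"grip": 200},{"offset": [0,0,0],"rot": [0,0,0],"grip": 200}]'

```text
time: 36.35
ee_pos: [0.4867, -0.0139, 0.1991]
orientation: [-2.294, 1.57, 2.259]
force: [-0.0, -0.3, -3.3]
opening: 0.515
```

```bash
python3 - <<'E'
from h import *
s=read_state();print(s["force"],s["opening"]*85);go(.487,-.0145,.0995,-9)
c=cam("scene");cv2.imwrite("pics/t.png",cv2.resize(c["img"][130:280,250:450],None,fx=4,fy=4)[:,:,::-1])
E
```

```text
[-0.0323581  -0.29173335 -3.30978158] 43.790856685555156
TCP [ 0.4867 -0.0139  0.1991] yaw -9.12 down -1.0 offset cm [9.96 0.04 0.06] rotx -0.12
```

View pics/t.png

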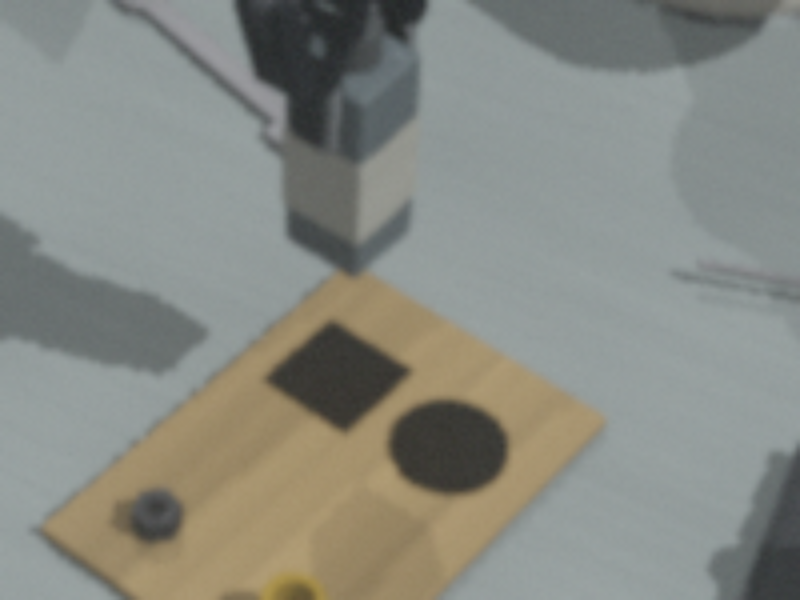

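Request:
apply_moves --plan '[{"offset": [1.5,0,0],"rot": [0,0,0],"grip": 200},{"offset": [2.5,0,0],"rot": [0,0,0],"grip": 200},{"offset": [2.5,0,0],"rot": [0,0,0],"grip": 200},{"offset": [1.5,0,0],"rot": [0,0,0],"grip": 200},{"offset": [0.8,0,0],"rot": [0,0,0],"grip": 200},{"offset": [0.4,0,0],"rot": [0,0,0],"grip": 200},{"offset": [0.2,0,0],"rot": [0,0,0],"grip": 200},{"offset": [0.2,0,0],"rot": [0,0,0],"grip": 200},{"offset": [0.1,0,0],"rot": [0,0,0],"grip": 200},{"offset": [0,0,0],"rot": [0,0,0],"grip": 200}]'

```text
time: 37.4
ee_pos: [0.4872, -0.0145, 0.1027]
orientation: [1.477, 1.57, -0.253]
force: [-0.2, -0.2, -3.4]
opening: 0.512
```

Request:
apply_moves --plan '[{"offset": [0.1,0,0],"rot": [0,0,0],"grip": 200},{"offset": [0.1,0,0],"rot": [0,0,0],"grip": 200},{"offset": [0,0,0],"rot": [0,0,0],"grip": 200}]'

```text
time: 37.7
ee_pos: [0.4868, -0.0144, 0.1002]
orientation: [-1.739, 1.571, 2.814]
force: [-0.0, -0.6, -2.6]
opening: 0.515
```

Request:
apply_moves --plan '[{"offset": [0.1,0,0],"rot": [0,0,0],"grip": 200},{"offset": [0,0,0],"rot": [0,0,0],"grip": 200}]'

```text
time: 37.9
ee_pos: [0.4871, -0.0145, 0.0995]
orientation: [1.229, 1.571, -0.501]
force: [-0.8, -0.0, -1.3]
opening: 0.514
```

Request:
apply_moves --plan '[{"offset": [0.1,0,0],"rot": [0,0,0],"grip": 200},{"offset": [0,0,0],"rot": [0,0,0],"grip": 200}]'

```text
time: 38.1
ee_pos: [0.4872, -0.0145, 0.0994]
orientation: [-0.051, 1.571, -1.781]
force: [-4.5, 0.1, 6.0]
opening: 0.511
```

Contact. Release and rise.

Request:
apply_moves --plan '[{"offset": [0,0,0],"rot": [0,0,0],"grip": 115},{"offset": [0,0,0],"rot": [0,0,0],"grip": 85},{"offset": [0,0,0],"rot": [0,0,0],"grip": 60},{"offset": [0,0,0],"rot": [0,0,0],"grip": 30},{"offset": [0,0,0],"rot": [0,0,0],"grip": 0},{"offset": [0,0,0],"rot": [0,0,0],"grip": 0},{"offset": [0,0,0],"rot": [0,0,0],"grip": 0},{"offset": [-2,0,0],"rot": [0,0,0],"grip": 0},{"offset": [-4,0,0],"rot": [0,0,0],"grip": 0},{"offset": [-4,0,0],"rot": [0,0,0],"grip": 0},{"offset": [-1,0,0],"rot": [0,0,0],"grip": 0},{"offset": [0,0,0],"rot": [0,0,0],"grip": 0},{"offset": [0,0,0],"rot": [0,0,0],"grip": 0}]'

```text
time: 39.4
ee_pos: [0.4862, -0.0142, 0.2069]
orientation: [-1.692, 1.569, 2.861]
force: [0.2, -0.7, -1.1]
opening: 0.999
```

```bash
python3 - <<'E'
from h import *
np.set_printoptions(precision=4,suppress=True)
go(.468,.329,.21,-9)
w=cam("wrist");save(w,"u_w.png")
c=cam("scene");cv2.imwrite("pics/u.png",cv2.resize(c["img"][130:280,250:450],None,fx=4,fy=4)[:,:,::-1])
print(proj(w,[[.487,-.0145,.141]]))
E
```

```text
TCP [ 0.4862 -0.0142  0.2069] yaw -9.14 down -1.0 offset cm [ -0.28  -7.25 -33.6 ] rotx -0.14
[[318.3548 256.8302]]
```

View pics/u_w.png

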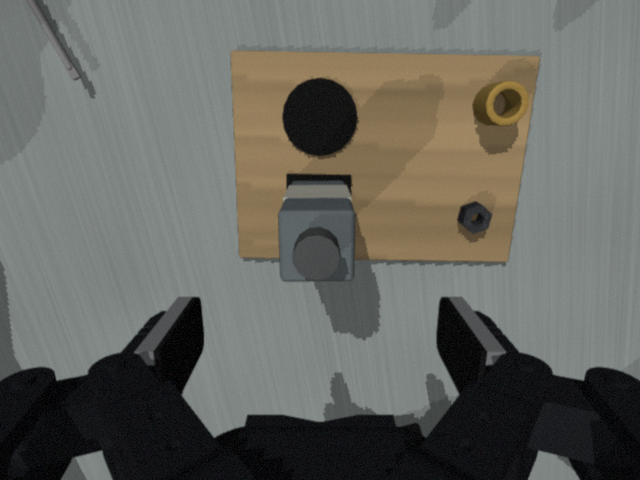

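View pics/u.png

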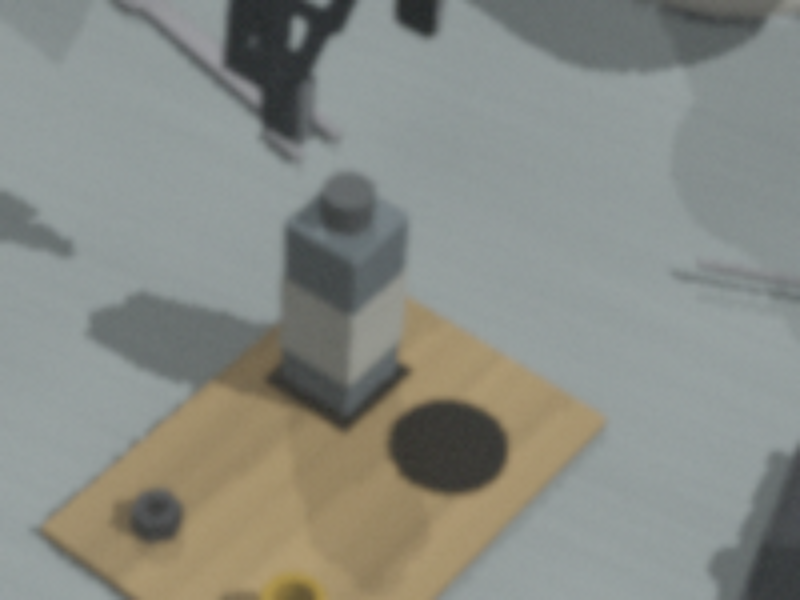

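The tin stands centred on the square pad, at scene crop (345,380). Now the can.

Request:
apply_moves --plan '[{"offset": [-0.3,-0.9,-4.2],"rot": [0,0,0],"grip": 0},{"offset": [0,-0.9,-4.2],"rot": [0,0,0],"grip": 0},{"offset": [0,-0.9,-4.2],"rot": [0,0,0],"grip": 0},{"offset": [0,-0.9,-4.2],"rot": [0,0,0],"grip": 0},{"offset": [0,-0.9,-4.2],"rot": [0,0,0],"grip": 0},{"offset": [0,-0.9,-4.2],"rot": [0,0,0],"grip": 0},{"offset": [0,-0.9,-4.2],"rot": [0,0,0],"grip": 0},{"offset": [0,-0.9,-4.2],"rot": [0,0,0],"grip": 0},{"offset": [0,0,0],"rot": [0,0,0],"grip": 0},{"offset": [0,0,0],"rot": [0,0,0],"grip": 0}]'

```text
time: 40.5
ee_pos: [0.4681, 0.329, 0.2093]
orientation: [-0.9, 1.567, -2.628]
force: [0.2, -1.2, -0.9]
opening: 1.001
```

```bash
python3 - <<'E'
from h import *
np.set_printoptions(precision=4,suppress=True)
go(.468,.329,.0872,-9)
w=cam("wrist");save(w,"v_w.png")
print(proj(w,[[.468,.329,.133]]))
E
```

```text
TCP [0.4681 0.329  0.2093] yaw -9.03 down -1.0 offset cm [12.21  0.02 -0.02] rotx -0.03
[[316.8551 250.0402]]
```

View pics/v_w.png

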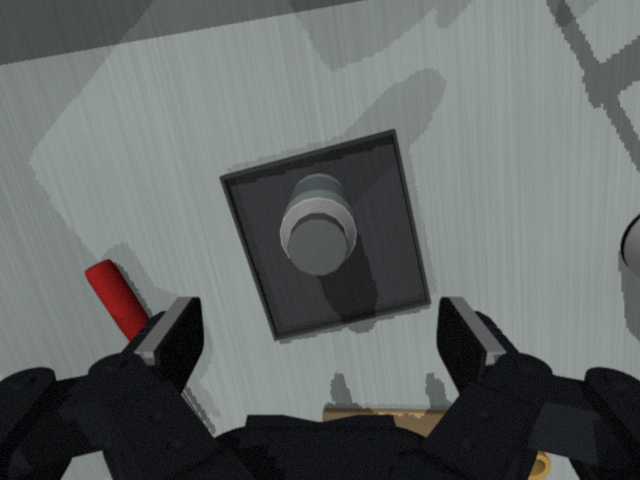

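The can's cap is at (318,245), as expected. Descend and grip.

Request:
apply_moves --plan '[{"offset": [3,0,0],"rot": [0,0,0],"grip": 0},{"offset": [3,0,0],"rot": [0,0,0],"grip": 0},{"offset": [3,0,0],"rot": [0,0,0],"grip": 0},{"offset": [2,0,0],"rot": [0,0,0],"grip": 0},{"offset": [1.1,0,0],"rot": [0,0,0],"grip": 0},{"offset": [0,0,0],"rot": [0,0,0],"grip": 0},{"offset": [0,0,0],"rot": [0,0,0],"grip": 60},{"offset": [0,0,0],"rot": [0,0,0],"grip": 90},{"offset": [0,0,0],"rot": [0,0,0],"grip": 110},{"offset": [0,0,0],"rot": [0,0,0],"grip": 130},{"offset": [0,0,0],"rot": [0,0,0],"grip": 150},{"offset": [0,0,0],"rot": [0,0,0],"grip": 170},{"offset": [0,0,0],"rot": [0,0,0],"grip": 200},{"offset": [0,0,0],"rot": [0,0,0],"grip": 200},{"offset": [0,0,0],"rot": [0,0,0],"grip": 200}]' --squeeze 35

```text
time: 42.05
ee_pos: [0.4697, 0.3294, 0.0919]
orientation: [2.368, 1.569, 0.638]
force: [-2.5, 0.4, 6.1]
opening: 0.553
```

```bash
python3 - <<'E'
from h import *
s=read_state();print(s["force"],s["opening"]*85);go(.498,.056,.2,-9)
E
```

```text
[-2.48157745  0.43121036  6.0629271 ] 46.987713188549776
TCP [0.4697 0.3294 0.0919] yaw -9.12 down -1.0 offset cm [-10.84   7.14  26.53] rotx -0.12
```

Request:
apply_moves --plan '[{"offset": [-0.5,0,0],"rot": [0,0,0],"grip": 200},{"offset": [-1,0,0],"rot": [0,0,0],"grip": 200},{"offset": [-2,0,0],"rot": [0,0,0],"grip": 200},{"offset": [-2.5,0,0],"rot": [0,0,0],"grip": 200},{"offset": [-2.5,0,0],"rot": [0,0,0],"grip": 200},{"offset": [-1.5,0.2,0.8],"rot": [0,0,0],"grip": 200},{"offset": [-0.8,0.4,1.5],"rot": [0,0,0],"grip": 200},{"offset": [0,0.6,2.2],"rot": [0,0,0],"grip": 200},{"offset": [0,0.8,3],"rot": [0,0,0],"grip": 200},{"offset": [0,0.8,3],"rot": [0,0,0],"grip": 200},{"offset": [0,0.8,3],"rot": [0,0,0],"grip": 200},{"offset": [0,0.8,3],"rot": [0,0,0],"grip": 200},{"offset": [0,0.8,3],"rot": [0,0,0],"grip": 200},{"offset": [0,0.8,3],"rot": [0,0,0],"grip": 200},{"offset": [0,0.6,2],"rot": [0,0,0],"grip": 200},{"offset": [0,0.35,1.3],"rot": [0,0,0],"grip": 200},{"offset": [0,0.2,0.7],"rot": [0,0,0],"grip": 200},{"offset": [0,0,0],"rot": [0,0,0],"grip": 200},{"offset": [0,0,0],"rot": [0,0,0],"grip": 200}]'

```text
time: 43.95
ee_pos: [0.4975, 0.0563, 0.1981]
orientation: [-2.186, 1.57, 2.368]
force: [0.2, 0.1, -3.0]
opening: 0.552
```

```bash
python3 - <<'E'
from h import *
s=read_state();print(s["force"],s["opening"]*85);go(.498,.056,.0999,-9)
c=cam("scene");cv2.imwrite("pics/x.png",cv2.resize(c["img"][130:280,250:450],None,fx=4,fy=4)[:,:,::-1])
E
```

```text
[ 0.2234493   0.12464875 -2.98287435] 46.8871457787351
TCP [0.4975 0.0563 0.1981] yaw -9.12 down -1.0 offset cm [9.82 0.06 0.02] rotx -0.12
```

View pics/x.png

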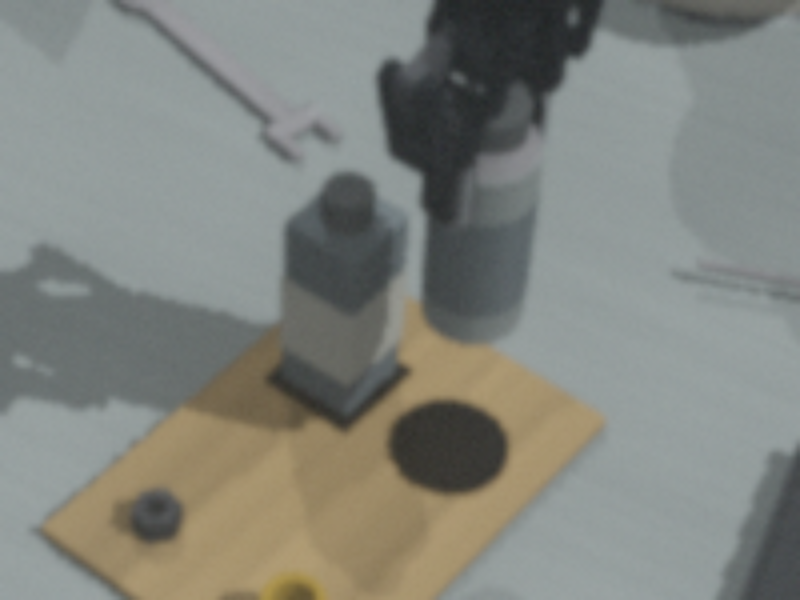

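Request:
apply_moves --plan '[{"offset": [1.5,0,0],"rot": [0,0,0],"grip": 200},{"offset": [2.5,0,0],"rot": [0,0,0],"grip": 200},{"offset": [2.5,0,0],"rot": [0,0,0],"grip": 200},{"offset": [1.5,0,0],"rot": [0,0,0],"grip": 200},{"offset": [0.8,0,0],"rot": [0,0,0],"grip": 200},{"offset": [0.4,0,0],"rot": [0,0,0],"grip": 200},{"offset": [0.2,0,0],"rot": [0,0,0],"grip": 200},{"offset": [0.2,0,0],"rot": [0,0,0],"grip": 200},{"offset": [0.1,0,0],"rot": [0,0,0],"grip": 200},{"offset": [0,0,0],"rot": [0,0,0],"grip": 200}]'

```text
time: 45.0
ee_pos: [0.498, 0.0557, 0.1017]
orientation: [1.613, 1.57, -0.117]
force: [-0.2, 0.5, -3.2]
opening: 0.548
```

Request:
apply_moves --plan '[{"offset": [0.1,0,0],"rot": [0,0,0],"grip": 200},{"offset": [0,0,0],"rot": [0,0,0],"grip": 200}]'

```text
time: 45.2
ee_pos: [0.4978, 0.0557, 0.1004]
orientation: [1.705, 1.571, -0.025]
force: [-0.1, 0.7, -2.2]
opening: 0.551
```

Request:
apply_moves --plan '[{"offset": [0.1,0,0],"rot": [0,0,0],"grip": 200},{"offset": [0,0,0],"rot": [0,0,0],"grip": 200}]'

```text
time: 45.4
ee_pos: [0.498, 0.0557, 0.0999]
orientation: [1.555, 1.57, -0.175]
force: [-2.2, 0.6, 3.1]
opening: 0.554
```

Request:
apply_moves --plan '[{"offset": [0.05,0,0],"rot": [0,0,0],"grip": 200},{"offset": [0,0,0],"rot": [0,0,0],"grip": 200}]'

```text
time: 45.6
ee_pos: [0.498, 0.0558, 0.0999]
orientation: [1.478, 1.571, -0.252]
force: [-4.0, 0.5, 7.1]
opening: 0.55
```

Contact. Release, rise, and swing clear so the fixed cameras can see everything.

Request:
apply_moves --plan '[{"offset": [0,0,0],"rot": [0,0,0],"grip": 110},{"offset": [0,0,0],"rot": [0,0,0],"grip": 85},{"offset": [0,0,0],"rot": [0,0,0],"grip": 60},{"offset": [0,0,0],"rot": [0,0,0],"grip": 30},{"offset": [0,0,0],"rot": [0,0,0],"grip": 0},{"offset": [0,0,0],"rot": [0,0,0],"grip": 0},{"offset": [0,0,0],"rot": [0,0,0],"grip": 0},{"offset": [-2,0,0],"rot": [0,0,0],"grip": 0},{"offset": [-4,0,0],"rot": [0,0,0],"grip": 0},{"offset": [-4,0,0],"rot": [0,0,0],"grip": 0},{"offset": [-4,0,0],"rot": [0,0,0],"grip": 0},{"offset": [-1,0,0],"rot": [0,0,0],"grip": 0},{"offset": [0,0,0],"rot": [0,0,0],"grip": 0},{"offset": [0,0,0],"rot": [0,0,0],"grip": 0}]'

```text
time: 47.0
ee_pos: [0.497, 0.0558, 0.2473]
orientation: [-1.548, 1.568, 3.005]
force: [-0.3, -1.1, -0.4]
opening: 0.999
```

```bash
python3 - <<'E'
from h import *
np.set_printoptions(precision=4,suppress=True)
s=read_state();print(s["force"]);w=cam("wrist");save(w,"y_w.png")
c=cam("scene");save(c,"y.png");cv2.imwrite("pics/y2.png",cv2.resize(c["img"][130:280,180:400],None,fx=3.6,fy=3.6,interpolation=2)[:,:,::-1])
E
```

```text
[-0.2716 -1.0547 -0.4353]
```

View pics/y_w.png

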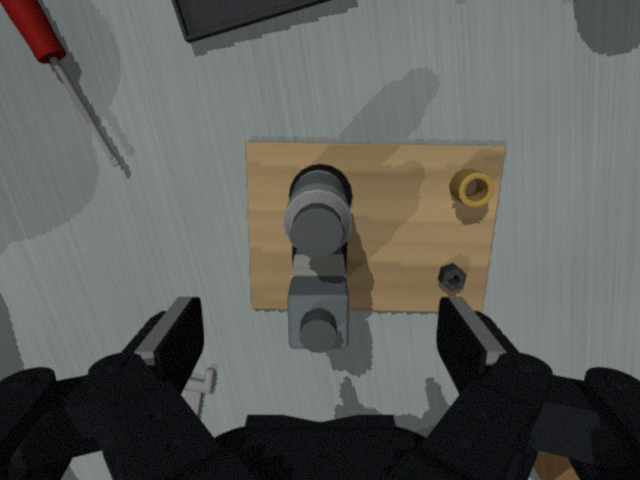

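View pics/y2.png

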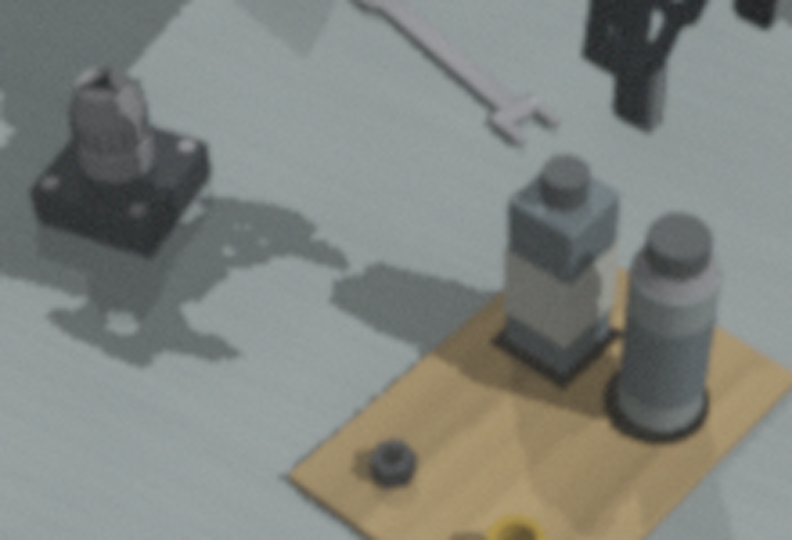

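Everything looks right: can and tin are upright on their pads, the chuck is home on the arbor, and the bush and nut are unmoved. Handing in.

```bash
python3 -c "
from plant import *
print(job_done()); print(read_state()['time'])"
```

```text
the job is handed in; nothing more can be done
None
the job is handed in; nothing more can be done
```

The job is done and handed in at about 47 s of the 131 s allowed; no verdict is reported.

- **Containers out:** I moved the can, then the tin, upright into the side tray, about 74 mm apart. The pictures showed both standing and released there.
- **Chuck:** I pressed it onto the arbor with about 22 N net. The tool stalled with the underside about 1 mm above the cone's foot, which agrees with fully home. There was a side force of up to about 9 N during the press, but the pictures after release showed the chuck upright and seated.
- **Containers back:** The tin went onto the square pad and the can onto the round pad. The last wrist and scene pictures show both upright and near the pad centres, with my placing positions within 2 mm of the measured centres.
- **Bystanders:** The bush and nut were not touched, and the gripper is open and clear above the can.

**Disagreements:** The fixed cameras and the wrist camera differed by 2–4 mm, so I placed by the wrist camera and the positions felt when gripping. The networks missed some things in single views or reported low confidence, so I measured those points by hand in the pictures. How far home the chuck is rests on the stalled height under load; the pictures alone resolve it only to about 3 mm.

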